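# Ratchet-clamp a power module for bench test

### The arm

A 6-joint arm with a two-finger parallel gripper is mounted at the origin on the work surface. World frame = base frame: x ahead of the robot, y to its left, z up, the work surface at z = 0. Lengths are in m, angles in degrees, forces in N, time in s.
With the tool pointing down it reaches from about 0.25 to 0.775 m from the base axis. Payload 8.9 kg.
Tool frame: the origin (TCP) lies at the very end of the fingers, on their centre line; the grasp point (between the pads) lies 19 mm behind it; z points along the fingers, x is the direction in which the jaws open and shut, and the axes are right-handed (so a half turn about z gives the same grasp; the last joint's range is limited). The gripper opens to 85 mm and grips with 20 to 120 N. Pads are 22 mm wide; open, the fingers measure 114 mm over their backs; the gripper's body (76 mm by 85 mm) begins 54 mm behind the grasp point. The pads swing forward as they close: fully open they stand 13 mm farther back than shut.
Start: joints at [59.341, 16.656, -8.789, 64.555, 0, 82.019], TCP at [0.202, 0.484, 0.231] pointing down, gripper open.
Joint ranges: [-144.48, 144.48], [-52.06, 99.96], [-74.48, 78.29], [-112.23, 115.85], [-86.99, 84.42], [-180, 180]. Speed limits (degrees/s): [127.2, 127.2, 159.86, 180, 180, 180].

### API

Orientations are given as a 3x3 rotation matrix whose columns are the frame's x, y, z axes.
In Python, from cell import env, viewer, hand_in gives the robot as it stands.
- The arm moves only by the tool apply_moves, never from a script. Its argument "steps" is one flat list of numbers, 5 for each row, row after row: the shift along the tool's x, y, z in m, then the turn about the tool's z in rad, then the gripper command: -1 is fully open, 1 is shut, values between are in proportion. A call has 1 to 5 rows; each row shifts and turns the commanded pose from where the row before left it, along the tool's axes as they then stand; what a row does not reach is not made up. A row lasts 1/12 s, in which the tool goes at most 41.7 mm and 7.16 degrees, less where a joint would pass 70% of its speed; a pose out of reach is approached as far as the arm can. A call with a gripper value outside its range is refused whole. The fingers move at their own pace and stop on an object; the grip force is fixed at half the most. Time passes only in rows, so rows that do not move let the fingers close. It gives the time, the measured TCP pose, the force and the opening at its end, in the units of the state.
- env.get_obs(): the state, without advancing time (a new reading comes with each control period).
- viewer.get_image(name): name is "scene" or "side" or "wrist"; returns a dict with "frame" (480x640x3 uint8, red, green, blue), "range_z" (480x640 float32, m along the optical axis (not along the pixel's ray), 0 where there is no reading), "K" (3x3 intrinsics, pixels), "rvec" (rotation vector, rad) and "tvec" (3), from world to camera coordinates, as OpenCV has them. Camera axes: x right, y down, z forward; pixel columns grow to the right and rows downward; lengths in m; the calibration is good to about 2 mm. A picture is of the moment at which its call begins.
- hand_in(): hands the job in, once; it reports no verdict.
The state is a dict: "time": time; "qpos": joint angles; "joint_velocities": joint speeds; "joint_torque": joint torques, N m; "tcp_pos": TCP position; "eef_rot": TCP orientation; "force": force on the tool from outside, world axes, zero at the start; "wrist_torque": the same for the moment, N m; "opening": finger opening in m.
Only numpy, scipy, OpenCV 4.12 (cv2) and the standard library are available. Lean on these libraries where they do the work, as an engineer would, in place of code of your own. Each camera call takes 0.05 s, during which the arm holds its last target.

### The job

Stand the finned power module, fins up, lengthwise in the bed of the ratchet clamp and let go of it. Then hold the upright handle of the clamp's lever and pump it in full back-and-forth strokes until you feel the spring-loaded pad begin to bear on the module, give it one more full stroke and no more (over-tightening cracks the module), and let go. Move the clamp's jaw only with the lever, never by hand, and leave the other things on the bench where they are.

Things in the scene. Friction and masses are not known exactly. Their poses are not given: they have to be found in the camera images.
- clamp: Ratchet clamp screwed down, grey base 110 x 385 x 12 mm. Origin at bench height on its centre line; x across (towards lever pivot), y the clamping direction (lever to stop), z up. Bed: flat plate at z 15, x -35 to 35, y 24 to 152 mm, open at the sides. Steel rack along y at x 0, z 30 to 46. Lever (flat bar, top at 71 mm) turns about an upright pin at x 35, y -100 and reaches over the rack to -x.
- bed (a point): Point on the bed's surface (z 15 mm) on the centre line, 35 mm before the stop's face; axes as the clamp's. With the module centred here, its length along y, one end is 5 mm from the stop and the pad is 13 to 37 mm from the other end.
- stop: Fixed steel end stop at the clamp's +y end, 70 wide (x) x 20 thick (y) x 48 mm high. Origin: centre of the lower edge of the face that meets the module (clamp y 150, z 12 mm); axes as the clamp's.
- jaw: Moving jaw, dark steel block 50 x 24 x 36 mm on the end of the rack; slides along clamp y; axes as the clamp's. Origin on the centre line at bench height, 10 mm behind the block's front face. Rack teeth 8 mm: one full stroke moves it one tooth and a pawl holds it; it cannot go back. It pushes the module along the bed to the stop before it bears.
- handle (a point): Centre of the lever's upright round black handle: 22 mm diameter, from 71 to 126 mm above the bench, this point at 100 mm; 150 mm from the pivot pin. z up; x points along the lever to the pivot.
- lever (a joint): Lever angle q, rad: 0 fully back, 0.44 fully forward (handle 66 mm towards clamp +y), hard stops at both. Handle at clamp x = 35 - 150 cos(q-0.22), y = -100 + 150 sin(q-0.22) mm. Stays where left. A stroke must go from under 0.05 to over 0.41. Forward drives, back is free. Handle force: 1 to 2 N unloaded, plus 0.23 N per N of clamping. Let go with it back.
- module: Power module: black base with a finned aluminium heat sink on top, 44 (x) x 60 (y) x 45 mm (z), 0.2 to 0.4 kg, loose on the bench to the left or right of the clamp. Origin: centre of its underside; y along its length (and its 8 fins), z up. Grip it across its 44 mm width.
- transformer: Bystander: small transformer, steel with copper winding, 40 x 40 x 50 mm, on the other side of the clamp. Origin: centre of underside. Leave it.
- capacitor: Bystander: upright black can, 35 mm diameter, 50 mm tall, near the clamp's bed on the far side. Origin: centre of underside. Leave it.
- spool: Bystander: grey spool, 52 mm diameter, 38 mm tall, on the robot's side of the bed. Origin: centre of underside. Leave it.
- screwdriver: Bystander: screwdriver 160 mm long, lying behind the clamp. Leave it.
- pad_mount (a point): Centre of the jaw block's front face, z 38 mm. Before it sits a rubber pad, 50 wide x 38 high, on a spring plunger. The pad's face is 38 to 52 mm ahead of this point by its screw setting, which is not measured: feel (or see) when it meets the module. The spring is preloaded: 12 N at first touch, then 1.5 N more per mm of jaw advance.

How it is judged (in metres and radians):
On the way, in this order (a step that is already met when the one before it is completed fails the run):
1. the module stands in the bed, fins up and lengthwise, let go and not yet clamped (x of module in the frame of bed between -0.012 and 0.012 m and y of module in the frame of bed between -0.033 and 0.008 m and z of module in the frame of bed below 0.004 m and angle between module's own z axis and vertical below 0.06 rad and angle between the y axis of module and the y axis of clamp, either way round below 0.15 rad and contact force between the fingers and module below 0.3 N and contact force between stop and module below 6 N), for 0.2 s.
2. the ratchet, pumped with the lever, presses the module against the stop (contact force between stop and module above 9 N), for 0.2 s.
At the end, for the whole second after the job is handed in: The module stands flat on the bed, fins up, within 12 mm of the centre line and square to the stop within 0.06 rad, its end against the stop, held there by the ratchet with 17 to 36 N, everything at rest (contact force between stop and module between 17 and 36 N and x of module in the frame of bed between -0.012 and 0.012 m and y of module in the frame of bed between 0.002 and 0.008 m and z of module in the frame of bed below 0.004 m and angle between module's own z axis and vertical below 0.06 rad and angle between the y axis of module and the y axis of clamp, either way round below 0.06 rad and linear speed of module below 0.01 m/s); the robot touches nothing.
It fails at once if the module is pressed against the stop with more than 40 N (over-tightened) (contact force between stop and module above 40 N).
It fails at once if the robot pushes the jaw, rack or pad directly (more than 3 N) (contact force between any of the fingers, the arm and jaw above 3 N).
It fails at once if a bystander is moved by more than 30 mm (distance of any of transformer, capacitor, spool, screwdriver from where it was at the start of the episode above 0.03 m).
It also fails if it takes over 72 s, if anything falls off the work surface, if the arm or the gripper's body presses on something with over 40 N, if the wrist force passes 120 N, or if a joint passes its speed limit or range.

## Working session

There is one attempt and no reset: what is moved stays moved. The work goes in short steps, Python scripts to look and compute and a tool call to move; the robot and the scene stay as the last step left them, time stands still between calls to the robot, and variables do not carry over. Pictures are saved under pics/ and viewed, and the job is handed in when it is done.

Besides the shell and the picture viewer there is one more tool, called after "Call:" as a command line: name --argument value ..., lists and objects as JSON in quotes. apply_moves: Moves the arm, as the interface text tells. Its arguments: {"type":"object","properties":{"steps":{"type":"array","items":{"type":"number"}}},"required":["steps"]}

```bash
mkdir -p pics; ls; cat > h.py <<'E'
import numpy as np, cv2
from cell import env, viewer, hand_in
def snap(name,fn,crop=None,scale=1):
    d=viewer.get_image(name); im=d["frame"][:,:,::-1]
    np.savez('pics/'+fn+'.npz',**{k:np.array(v) for k,v in d.items()})
    if crop: im=im[crop[1]:crop[3],crop[0]:crop[2]]
    if scale!=1: im=cv2.resize(im,None,fx=scale,fy=scale,interpolation=cv2.INTER_CUBIC)
    cv2.imwrite('pics/'+fn+'.png',im); return d
def crop(fn,c,scale,out):
    d=np.load('pics/'+fn+'.npz'); im=d['frame'][c[1]:c[3],c[0]:c[2],::-1]
    cv2.imwrite('pics/'+out+'.png',cv2.resize(im,None,fx=scale,fy=scale,interpolation=cv2.INTER_CUBIC))
def p3(fn,u,v,z=None):
    d=np.load('pics/'+fn+'.npz'); K=d['K'];R=cv2.Rodrigues(d['rvec'])[0];t=d['tvec'].ravel()
    ray=np.linalg.inv(K)@[u,v,1.]
    if z is None:
        return R.T@(ray*d['range_z'][int(v),int(u)]-t)
    o=-R.T@t; r=R.T@ray; return o+r*(z-o[2])/r[2]
def cloud(fn):
    d=np.load('pics/'+fn+'.npz'); K=d['K'];R=cv2.Rodrigues(d['rvec'])[0];t=d['tvec'].ravel()
    z=d['range_z']; v,u=np.indices(z.shape); rays=np.stack([(u-K[0,2])/K[0,0],(v-K[1,2])/K[1,1],np.ones(z.shape)],-1)
    P=(rays*z[...,None]-t)@R; P[z<=0]=np.nan; return P
def proj(fn,P):
    d=np.load('pics/'+fn+'.npz'); return cv2.projectPoints(np.array(P,float).reshape(-1,3),d['rvec'],d['tvec'],d['K'],None)[0].reshape(-1,2)
E
python3 - <<'E'
from h import *
for n in ("scene","side","wrist"): snap(n,n+"0")
o=env.get_obs()
for k in o: print(k,np.round(o[k],4))
E
```

```text
pics
time 0.15
qpos [ 5.93427e+01  1.66822e+01 -8.81790e+00  6.45556e+01  1.10000e-03
  8.20181e+01]
joint_velocities [ 0.0155 -0.1669  0.0493 -0.0582 -0.0465  0.0376]
joint_torque [ 1.30000e-03 -5.37369e+01  3.31522e+01  1.15000e-02 -2.00000e-04
  0.00000e+00]
tcp_pos [0.2022 0.4842 0.2309]
eef_rot [[ 3.855e-01  9.227e-01 -5.000e-04]
 [ 9.227e-01 -3.855e-01 -8.000e-04]
 [-1.000e-03 -2.000e-04 -1.000e+00]]
force [0.0984 0.0745 0.0729]
wrist_torque [ 0.001   0.0064 -0.0053]
opening 0.0856
```

View pics/scene0.png

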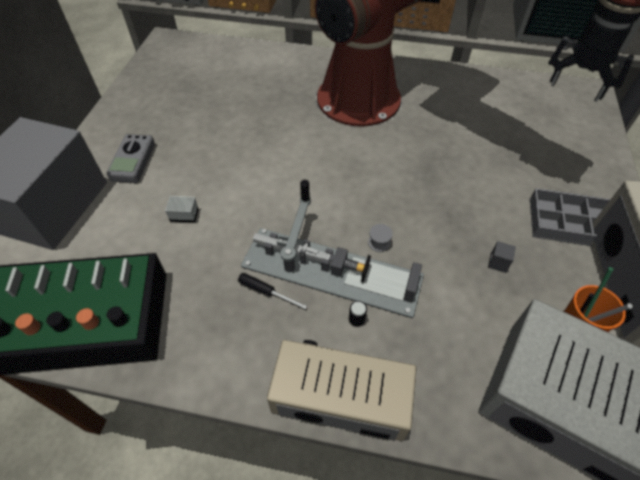

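View pics/side0.png

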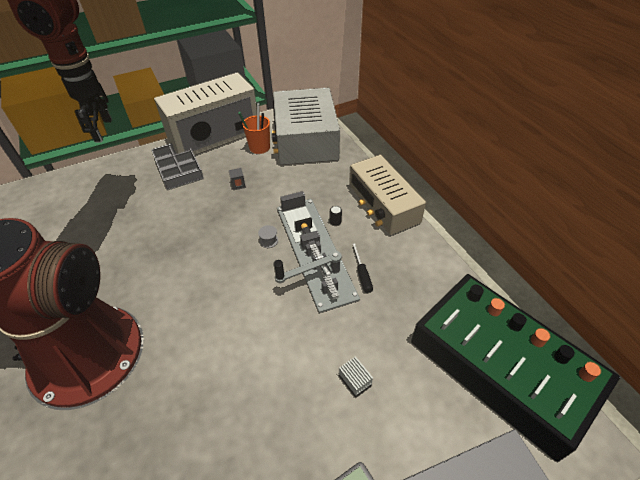

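View pics/wrist0.png

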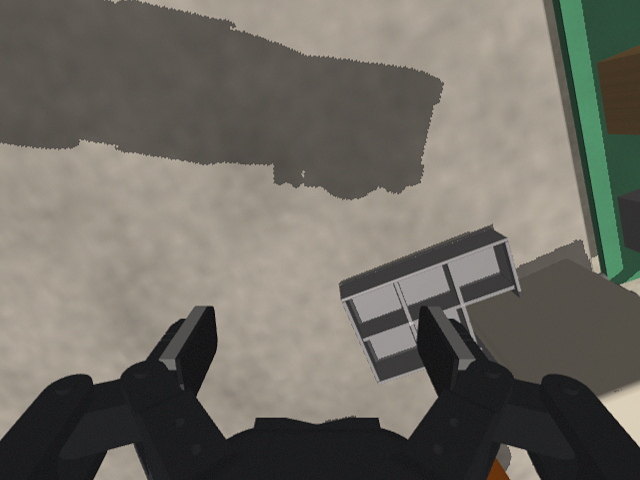

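The scene picture has the robot base at the top. The module is at about (182,207), the handle at (305,190), the stop at (413,283), the spool at (381,236), the capacitor at (358,313) and the transformer at (502,256). I'll enlarge these areas.

```bash
python3 - <<'E'
from h import *
crop('scene0',(230,170,430,320),4,'c1')
crop('side0',(260,180,370,320),5,'c2') 
crop('side0',(320,340,390,410),8,'c3')
E
```

```text
(no output)
```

View pics/c1.png

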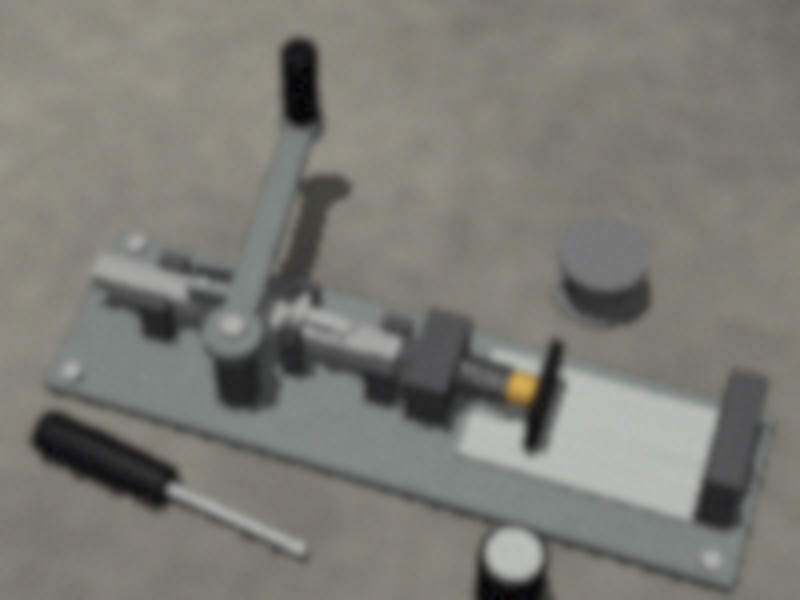

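View pics/c2.png

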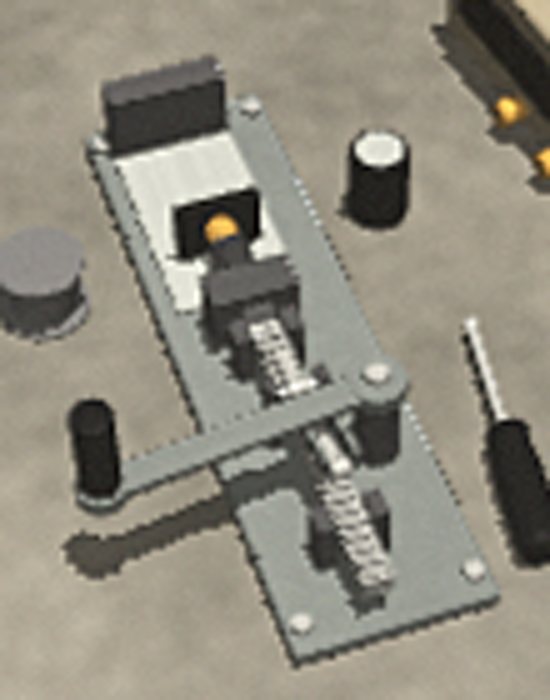

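View pics/c3.png

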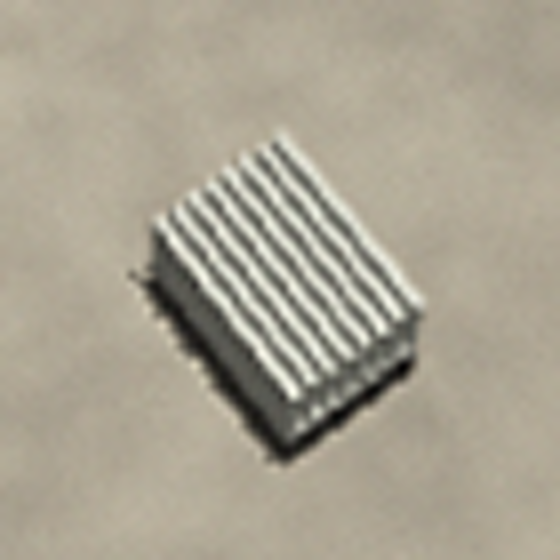

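```bash
python3 - <<'E'
from h import *
def s(c,o,k): return (o[0]+c[0]/k,o[1]+c[1]/k)
A=[((50,385),(.055,-.1925)),((735,580),(.055,.1925)),((770,425),(-.055,.1925)),((130,235),(-.055,-.1925))]
B=[((88,150),(-.055,.1925)),((297,660),(-.055,-.1925)),((497,600),(.055,-.1925))]
print('clamp centers in world')
P=[];L=[]
for f,o,k,X in(('scene0',(230,170),4,A),('side0',(260,180),5,B)):
    for c,l in X:
        p=p3(f,*s(c,o,k),z=.012);print(f,l,np.round(p,4),np.round(p3(f,*s(c,o,k)),4));P.append(p[:2]);L.append(l)
P=np.array(P);L=np.array(L)
from scipy.optimize import least_squares
def fit(P,L):
    r=least_squares(lambda q:(np.c_[L[:,0]*np.cos(q[2])-L[:,1]*np.sin(q[2])+q[0],L[:,0]*np.sin(q[2])+L[:,1]*np.cos(q[2])+q[1]]-P).ravel(),[P[:,0].mean(),P[:,1].mean(),0]);return r.x,r.fun.reshape(-1,2)
for q in (fit(P,L),fit(P[:4],L[:4]),fit(P[4:],L[4:])): print(np.round(q[0],4),np.rad2deg(q[0][2]));print(np.round(q[1]*1000,1).tolist())
print('module')
M=[p3('side0',*s(c,(320,340),8),z=.045) for c in((280,130),(425,305),(295,402),(155,220))]
print(np.round(M,4),np.round(np.mean(M,0),4))
m=np.array(M);d=m[1]-m[0]+m[2]-m[3];print('len dir deg',np.rad2deg(np.arctan2(d[1],d[0])))
for i in range(4):print(np.linalg.norm(m[i]-m[i-1]))
for n,f in(('side0',(357,372)),):print(p3(n,*f))
# handle top, z=.126
print('handle top',p3('scene0',*s((298,47),(230,170),4),z=.126),p3('side0',*s((93,408),(260,180),5),z=.126))
print('spool',p3('scene0',*s((604,255),(230,170),4),z=.038),'cap',p3('scene0',*s((513,555),(230,170),4),z=.05))
E
```

```text
clamp centers in world
scene0 (0.055, -0.1925) [ 0.6397 -0.1568  0.012 ] [ 0.6368 -0.1583  0.0071]
scene0 (0.055, 0.1925) [0.6824 0.2181 0.012 ] [0.6821 0.2181 0.0115]
scene0 (-0.055, 0.1925) [0.5867 0.229  0.012 ] [0.5867 0.229  0.012 ]
scene0 (-0.055, -0.1925) [ 0.5322 -0.1418  0.012 ] [ 0.5321 -0.1418  0.0119]
side0 (-0.055, 0.1925) [0.5734 0.2118 0.012 ] [0.576  0.2201 0.0034]
side0 (-0.055, -0.1925) [ 0.5278 -0.1571  0.012 ] [ 0.5299 -0.1525  0.0036]
side0 (0.055, -0.1925) [ 0.6312 -0.1716  0.012 ] [ 0.6345 -0.1668  0.0031]
[ 0.6075  0.0308 -0.1283] -7.351091875422537
[[-2.2, -10.4], [4.3, -3.4], [-9.1, -0.3], [-3.9, -11.3], [4.2, 16.9], [0.5, 4.0], [6.2, 4.4]]
[ 0.6102  0.0371 -0.1295] -7.419531845768304
[[0.3, -4.1], [7.2, 2.8], [-6.2, 6.1], [-1.4, -4.9]]
[ 0.6037  0.0224 -0.1265] -7.246808047525308
[[0.1, 8.5], [-2.9, -4.5], [2.8, -3.9]]
module
[[ 0.5384 -0.31    0.045 ]
 [ 0.5479 -0.37    0.045 ]
 [ 0.5049 -0.377   0.045 ]
 [ 0.4962 -0.3173  0.045 ]] [ 0.5218 -0.3436  0.045 ]
len dir deg -81.37492961582169
0.04290538050605246
0.06074565767615741
0.04361725639222905
0.06037671175041735
[ 0.52468713 -0.34288835  0.04452625]
handle top [ 0.47197656 -0.05309043  0.126     ] [ 0.47433141 -0.05557451  0.126     ]
spool [0.51138632 0.12745972 0.038     ] cap [0.71088695 0.10603258 0.05      ]
```

```bash
cat >> h.py <<'E'
def plan(target,yaw=None,n=5,rot_first=False):
    "rows (tool axes) toward target xyz with world yaw of tool x (deg); from measured pose"
    o=env.get_obs(); R=np.array(o['eef_rot']); p=np.array(o['tcp_pos'])
    y0=np.arctan2(R[1,0],R[0,0]); dy=0 if yaw is None else (np.deg2rad(yaw)-y0+np.pi/2)%np.pi-np.pi/2
    print('yaw0',round(np.rad2deg(y0),2),'dyaw',round(np.rad2deg(dy),2))
    d=np.array(target)-p; print('dist',np.round(d,4))
    for i in range(n):
        y=y0+dy*i/n; Rt=np.array([[np.cos(y),np.sin(y),0],[np.sin(y),-np.cos(y),0],[0,0,-1]])
        s=Rt.T@d/n; print(', '.join(f'{v:.4f}' for v in [*s,-dy/n]))
E
python3 - <<'E'
from h import *
d=np.load('pics/wrist0.npz');R=cv2.Rodrigues(d['rvec'])[0];t=d['tvec'].ravel()
o=env.get_obs();Rt=np.array(o['eef_rot'])
print('cam pos in tool',Rt.T@(-R.T@t-np.array(o['tcp_pos'])));print('cam axes in tool',np.round(Rt.T@R.T,3),d['K'])
plan((0.50,0.10,0.28),-7.4,10)
E
```

```text
cam pos in tool [-9.74238120e-05 -8.12487637e-02 -1.42246437e-01]
cam axes in tool [[ 1.     0.001  0.   ]
 [-0.001  0.95   0.312]
 [ 0.    -0.312  0.95 ]] [[349.82184997   0.         316.65102362]
 [  0.         349.82184997 239.94942352]
 [  0.           0.           1.        ]]
yaw0 67.32 dyaw -74.72
dist [ 0.2978 -0.3842  0.0491]
-0.0240, 0.0423, -0.0049, 0.1304
-0.0183, 0.0450, -0.0049, 0.1304
-0.0123, 0.0470, -0.0049, 0.1304
-0.0060, 0.0482, -0.0049, 0.1304
0.0003, 0.0486, -0.0049, 0.1304
0.0066, 0.0482, -0.0049, 0.1304
0.0128, 0.0469, -0.0049, 0.1304
0.0188, 0.0448, -0.0049, 0.1304
0.0245, 0.0420, -0.0049, 0.1304
0.0297, 0.0385, -0.0049, 0.1304
```

```bash
python3 - <<'E'
from h import *
plan((0.58,0.08,0.30),-7.4,15)
E
```

```text
yaw0 67.32 dyaw -74.72
dist [ 0.3778 -0.4042  0.0691]
-0.0152, 0.0336, -0.0046, 0.0869
-0.0122, 0.0348, -0.0046, 0.0869
-0.0091, 0.0357, -0.0046, 0.0869
-0.0060, 0.0364, -0.0046, 0.0869
-0.0028, 0.0368, -0.0046, 0.0869
0.0004, 0.0369, -0.0046, 0.0869
0.0036, 0.0367, -0.0046, 0.0869
0.0068, 0.0363, -0.0046, 0.0869
0.0099, 0.0355, -0.0046, 0.0869
0.0130, 0.0345, -0.0046, 0.0869
0.0159, 0.0333, -0.0046, 0.0869
0.0187, 0.0318, -0.0046, 0.0869
0.0214, 0.0300, -0.0046, 0.0869
0.0240, 0.0280, -0.0046, 0.0869
0.0263, 0.0259, -0.0046, 0.0869
```

Call:
apply_moves --steps '[-0.015,0.0336,-0.0046,0.087,-1,-0.012,0.035,-0.0046,0.087,-1,-0.009,0.036,-0.0046,0.087,-1,-0.006,0.036,-0.0046,0.087,-1,-0.003,0.037,-0.0046,0.087,-1]'

```text
time: 0.57
tcp_pos: [0.3292, 0.3484, 0.2544]
eef_rot: [[0.741, 0.672, -0.0], [0.672, -0.741, -0.0], [-0.0, -0.0, -1.0]]
force: [0.1, 0.8, 0.9]
opening: 0.0854
```

Call:
apply_moves --steps '[0.0004,0.037,-0.0046,0.087,-1,0.0036,0.037,-0.0046,0.087,-1,0.007,0.036,-0.0046,0.087,-1,0.01,0.0355,-0.0046,0.087,-1,0.013,0.0345,-0.0046,0.087,-1]'

```text
time: 0.98
tcp_pos: [0.4556, 0.2134, 0.2775]
eef_rot: [[0.955, 0.296, -0.0], [0.296, -0.955, 0.0], [-0.0, -0.0, -1.0]]
force: [0.6, 0.5, -0.8]
opening: 0.0853
```

Call:
apply_moves --steps '[0.016,0.033,-0.0046,0.087,-1,0.0187,0.032,-0.0046,0.087,-1,0.0214,0.03,-0.0046,0.087,-1,0.024,0.028,-0.0046,0.087,-1,0.026,0.026,-0.0046,0.087,-1]'

```text
time: 1.4
tcp_pos: [0.5812, 0.0786, 0.3003]
eef_rot: [[0.991, -0.134, -0.0], [-0.134, -0.991, 0.0], [-0.0, -0.0, -1.0]]
force: [0.5, 0.2, -0.5]
opening: 0.0849
```

Call:
apply_moves --steps '[0,0,0,0,-1,0,0,0,0,-1]'

```text
time: 1.57
tcp_pos: [0.5812, 0.0786, 0.2995]
eef_rot: [[0.991, -0.132, -0.001], [-0.132, -0.991, -0.0], [-0.001, 0.0, -1.0]]
force: [-0.5, 0.3, -0.4]
opening: 0.0853
```

```bash
python3 - <<'E'
from h import *
snap('wrist','w1',scale=1.25)
E
```

```text
(no output)
```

View pics/w1.png

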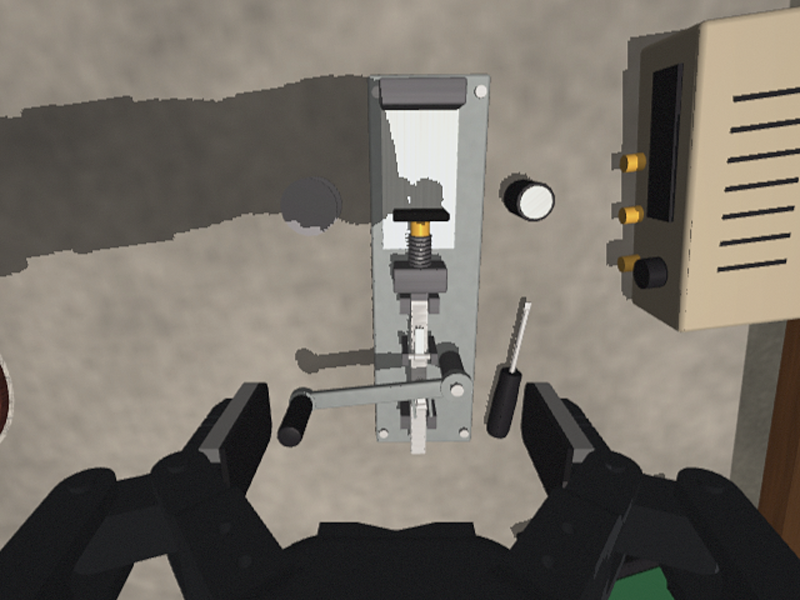

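The whole clamp is in view. The plate corners are near (370,74), (490,74), (376,440) and (473,440), with the stop at the top, the pad at (420,215), and the handle foot at about (302,397). I'll enlarge for precise pixels.

```bash
python3 - <<'E'
from h import *
crop('w1',(285,50,405,140),6,'d1')
crop('w1',(285,280,405,370),6,'d2')
crop('w1',(285,150,405,240),6,'d3')
E
```

```text
(no output)
```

View pics/d1.png

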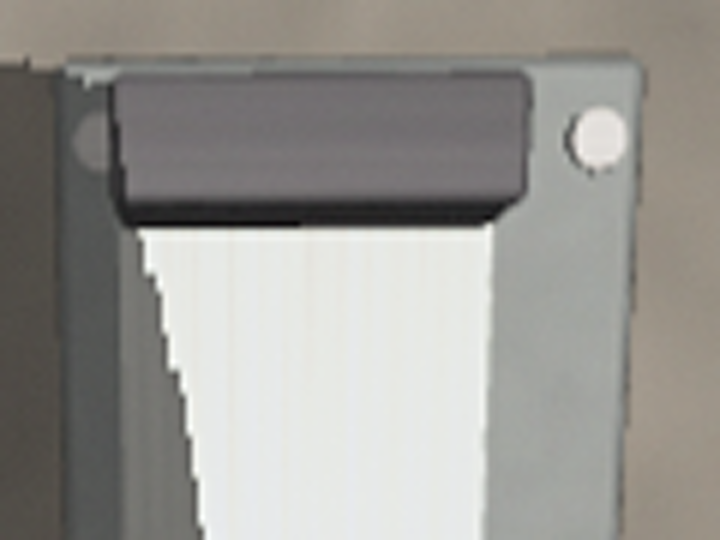

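View pics/d2.png

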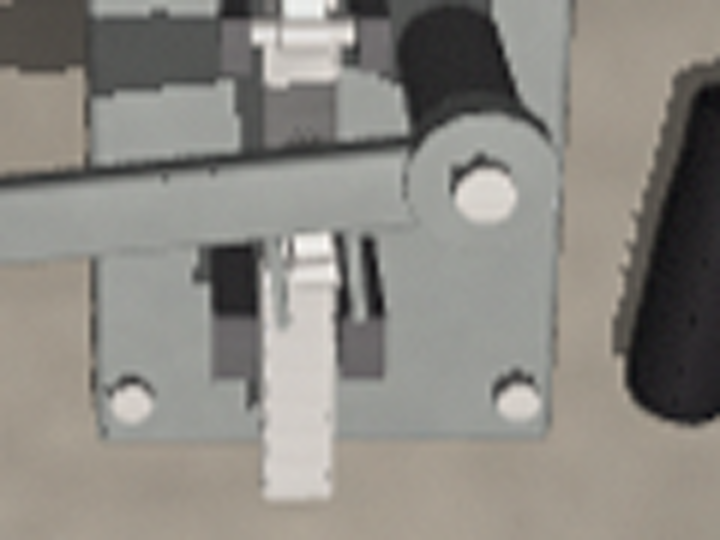

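View pics/d3.png

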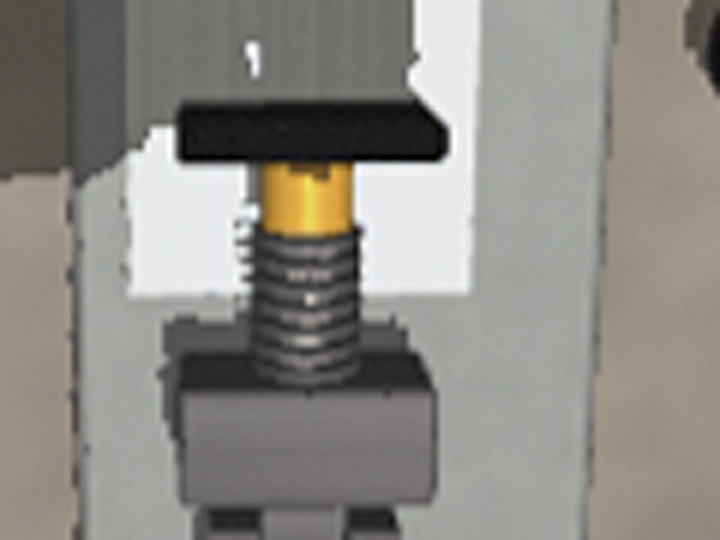

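```bash
python3 - <<'E'
from h import *
from scipy.optimize import least_squares
L=np.array([(-.055,.1925),(.055,.1925),(-.055,-.1925),(.055,-.1925)])
px=[(285+62/6,50+62/6),(285+640/6,50+62/6),(285+102/6,280+438/6),(285+548/6,280+438/6)]
P=np.array([p3('w1',u-.4,v-.4,z=.012)[:2] for u,v in px])
r=least_squares(lambda q:(np.c_[L[:,0]*np.cos(q[2])-L[:,1]*np.sin(q[2])+q[0],L[:,0]*np.sin(q[2])+L[:,1]*np.cos(q[2])+q[1]]-P).ravel(),[.6,.03,-.13])
print(r.x,np.rad2deg(r.x[2]),np.round(r.fun*1000,1))
q=r.x; np.save('clamp.npy',q)
c,s=np.cos(q[2]),np.sin(q[2])
def toC(p): d=np.array(p)[:2]-q[:2]; return np.array([c*d[0]+s*d[1],-s*d[0]+c*d[1]])
def toW(x,y): return np.array([c*x-s*y+q[0],s*x+c*y+q[1]])
print('pivot',toC(p3('w1',285+485/6,280+195/6,z=.075)),'expected .035,-.1')
print('stop top front edge?',toC(p3('w1',285+118/6,50+200/6,z=.060)),toC(p3('w1',285+525/6,50+195/6,z=.060)))
print('stop depth z',p3('w1',340,75))
print('jaw top',[np.round((*toC(p),p[2]),4) for p in (p3('w1',285+310/6,150+445/6),)])
P=cloud('w1'); C=np.stack([c*(P[...,0]-q[0])+s*(P[...,1]-q[1]),-s*(P[...,0]-q[0])+c*(P[...,1]-q[1]),P[...,2]],-1)
np.save('C.npy',C)
# sections
for nm,xl,yl,zl in (('stop top',(-.03,.03),(.13,.19),(.056,.064)),('stop face',(-.03,.03),(.13,.16),(.02,.055)),('jaw top',(-.022,.022),(-.05,.03),(.05,.07)),('pad',(-.03,.03),(.02,.12),(.03,.07)),('handle',(-.16,-.09),(-.2,0),(.08,.14))):
    m=(C[...,0]>xl[0])&(C[...,0]<xl[1])&(C[...,1]>yl[0])&(C[...,1]<yl[1])&(C[...,2]>zl[0])&(C[...,2]<zl[1])
    a=C[m]; print(nm,len(a)); 
    if len(a): print(np.round(np.percentile(a,[1,10,50,90,99],axis=0),4).tolist())
print('handle for q',[ (qq,toW(.035-.15*np.cos(qq-.22),-.1+.15*np.sin(qq-.22))) for qq in (0,.1,.22,.33,.44)])
print('handle from imgs in C',toC((.472,-.0531)),toC((.4743,-.0556)))
print('bed',toW(0,.115))
print(env.get_obs()['time'])
E
```

```text
[ 0.60477072  0.03332171 -0.12511387] -7.168496814084409 [-1.4  1.8  2.1  2.1 -1.6 -2.1  0.9 -1.7]
pivot [ 0.02708998 -0.08898962] expected .035,-.1
stop top front edge? [-0.0415107   0.16209084] [0.02639326 0.16240027]
stop depth z [0.61995297 0.20256287 0.05715234]
jaw top [array([-0.0075,  0.0139,  0.0541])]
stop top 1250
[[-0.0291, 0.1624, 0.0567], [-0.0241, 0.164, 0.0581], [-0.0013, 0.1721, 0.0595], [0.0205, 0.1802, 0.0606], [0.0255, 0.1823, 0.0614]]
stop face 0
jaw top 705
[[-0.0209, -0.0483, 0.0501], [-0.0174, 0.0031, 0.0518], [-0.0036, 0.0137, 0.0534], [0.0124, 0.0236, 0.0545], [0.0161, 0.0257, 0.0553]]
pad 1368
[[-0.0289, 0.0207, 0.0321], [-0.022, 0.0242, 0.0397], [-0.0083, 0.049, 0.0475], [0.0077, 0.0756, 0.0564], [0.0154, 0.0764, 0.0576]]
handle 710
[[-0.1318, -0.1116, 0.0811], [-0.1286, -0.1062, 0.0881], [-0.1201, -0.0962, 0.1162], [-0.1129, -0.0928, 0.1258], [-0.1117, -0.0921, 0.1266]]
handle for q [(0, array([ 0.47769312, -0.08447578])), (0.1, array([ 0.47702033, -0.06949713])), (0.22, array([ 0.47819085, -0.05154605])), (0.33, array([ 0.4811452 , -0.03532115])), (0.44, array([ 0.48586283, -0.01951864]))]
handle from imgs in C [-0.12094855 -0.10231434] [-0.11835456 -0.10450779]
bed [0.61912131 0.1474228 ]
1.6167
```

The clamp's y and x origin is evidently not at the base plate's centre: the stop and pivot both read offset by (-7.6, +11.7) mm. I'll refit on the stop, bed and pivot.

```bash
cat >> h.py <<'E'
import os
if os.path.exists('clamp.npy'):
    Q=np.load('clamp.npy'); _c,_s=np.cos(Q[2]),np.sin(Q[2])
    def toC(p): d=np.array(p)[:2]-Q[:2]; return np.array([_c*d[0]+_s*d[1],-_s*d[0]+_c*d[1]])
    def toW(x,y): return np.array([_c*x-_s*y+Q[0],_s*x+_c*y+Q[1]])
E
python3 - <<'E'
from h import *
from scipy.optimize import least_squares
F=[((485,190),(285,280),(.035,-.1),.073),((118,200),(285,50),(-.035,.15),.06),((527,198),(285,50),(.035,.15),.06),((127,297),(285,150),(-.035,.024),.015),((470,295),(285,150),(.035,.024),.015)]
P=np.array([p3('w1',o[0]+a[0]/6-.4,o[1]+a[1]/6-.4,z=z)[:2] for a,o,l,z in F]);L=np.array([f[2] for f in F])
r=least_squares(lambda q:(np.c_[L[:,0]*np.cos(q[2])-L[:,1]*np.sin(q[2])+q[0],L[:,0]*np.sin(q[2])+L[:,1]*np.cos(q[2])+q[1]]-P).ravel(),[.6,.03,-.13])
print(r.x,np.rad2deg(r.x[2]),np.round(r.fun*1000,1)); np.save('clamp.npy',r.x)
E
python3 - <<'E'
from h import *
P=cloud('w1'); d=P-np.array([*Q[:2],0]); C=np.stack([_c*d[...,0]+_s*d[...,1],-_s*d[...,0]+_c*d[...,1],P[...,2]],-1) if 0 else None
import h
c,s=h._c,h._s
C=np.stack([c*d[...,0]+s*d[...,1],-s*d[...,0]+c*d[...,1],P[...,2]],-1)
for nm,xl,yl,zl in (('stop top',(-.04,.04),(.13,.19),(.056,.064)),('jaw top',(-.03,.03),(-.04,.017),(.05,.07)),('pad',(-.03,.03),(.055,.12),(.03,.07)),('handletop',(-.16,-.09),(-.2,0),(.122,.14))):
    m=(C[...,0]>xl[0])&(C[...,0]<xl[1])&(C[...,1]>yl[0])&(C[...,1]<yl[1])&(C[...,2]>zl[0])&(C[...,2]<zl[1])
    a=C[m]; print(nm,len(a)); 
    if len(a): print(np.round(np.percentile(a,[2,10,50,90,98],axis=0),4).tolist())
print('handle C',toC((.472,-.0531)),toC((.4743,-.0556)))
for qq in (0,.1,.22,.33,.44): print(qq,np.round(toW(.035-.15*np.cos(qq-.22),-.1+.15*np.sin(qq-.22)),4))
print('bed',toW(0,.115),'spool',toC((.5114,.1275)),'cap',toC((.7109,.106)))
plan((0.522,-0.344,0.16),8.6,13)
E
```

```text
[ 0.59806161  0.04607641 -0.12723624] -7.290099699193689 [-0.3  0.3 -1.1 -0.4  0.7 -0.7  0.7  0.4  0.   0.4]
stop top 1554
[[-0.0341, 0.1506, 0.0572], [-0.0282, 0.1522, 0.0581], [-0.0003, 0.1604, 0.0595], [0.0271, 0.1684, 0.0606], [0.0326, 0.1698, 0.0612]]
jaw top 858
[[-0.0241, -0.0088, 0.0516], [-0.0196, -0.0067, 0.0523], [-0.0, 0.0029, 0.0534], [0.0196, 0.0123, 0.0545], [0.024, 0.0137, 0.0551]]
pad 445
[[-0.0238, 0.0573, 0.0319], [-0.02, 0.0581, 0.0411], [-0.0006, 0.0619, 0.0559], [0.0189, 0.0645, 0.0572], [0.0231, 0.0646, 0.0579]]
handletop 282
[[-0.123, -0.1238, 0.1229], [-0.1207, -0.1211, 0.1239], [-0.1134, -0.1137, 0.1253], [-0.1062, -0.1066, 0.1262], [-0.1042, -0.1048, 0.1266]]
handle C [-0.11245776 -0.11437107] [-0.10985912 -0.116559  ]
0 [ 0.4707 -0.0715]
0.1 [ 0.4701 -0.0565]
0.22 [ 0.4713 -0.0385]
0.33 [ 0.4743 -0.0223]
0.44 [ 0.479  -0.0065]
bed [0.61265433 0.16014679] spool [-0.09629317  0.06976862] cap [0.10432235 0.07375762]
yaw0 -7.49 dyaw 16.09
dist [-0.0583 -0.4237 -0.1396]
-0.0002, 0.0329, 0.0107, -0.0216
-0.0009, 0.0329, 0.0107, -0.0216
-0.0016, 0.0329, 0.0107, -0.0216
-0.0023, 0.0328, 0.0107, -0.0216
-0.0030, 0.0328, 0.0107, -0.0216
-0.0037, 0.0327, 0.0107, -0.0216
-0.0044, 0.0326, 0.0107, -0.0216
-0.0052, 0.0325, 0.0107, -0.0216
-0.0059, 0.0324, 0.0107, -0.0216
-0.0065, 0.0322, 0.0107, -0.0216
-0.0072, 0.0321, 0.0107, -0.0216
-0.0079, 0.0319, 0.0107, -0.0216
-0.0086, 0.0317, 0.0107, -0.0216
```

Call:
apply_moves --steps '[-0.0002,0.033,0.009,-0.022,-1,-0.001,0.033,0.009,-0.022,-1,-0.0016,0.033,0.009,-0.022,-1,-0.0023,0.033,0.009,-0.022,-1,-0.003,0.033,0.009,-0.022,-1]'

```text
time: 2.03
tcp_pos: [0.557, -0.0834, 0.255]
eef_rot: [[1.0, -0.016, -0.0], [-0.016, -1.0, 0.0], [-0.0, -0.0, -1.0]]
force: [0.4, 0.3, 0.6]
opening: 0.0853
```

Call:
apply_moves --steps '[-0.0037,0.033,0.011,-0.022,-1,-0.0044,0.033,0.011,-0.022,-1,-0.0052,0.0325,0.011,-0.022,-1,-0.006,0.0325,0.011,-0.022,-1,-0.0065,0.032,0.011,-0.022,-1]'

```text
time: 2.45
tcp_pos: [0.5355, -0.2471, 0.2]
eef_rot: [[0.996, 0.093, -0.0], [0.093, -0.996, 0.0], [-0.0, -0.0, -1.0]]
force: [1.8, 0.4, 0.3]
opening: 0.0848
```

Call:
apply_moves --steps '[-0.007,0.032,0.012,-0.022,-1,-0.008,0.032,0.012,-0.022,-1,-0.0086,0.032,0.012,-0.022,-1,0,0,0,0,-1,0,0,0,0,-1]'

```text
time: 2.87
tcp_pos: [0.5226, -0.345, 0.1633]
eef_rot: [[0.988, 0.155, -0.002], [0.155, -0.988, 0.002], [-0.001, -0.002, -1.0]]
force: [-0.0, -0.0, -0.1]
opening: 0.0854
```

```bash
python3 - <<'E'
from h import *
snap('wrist','w2',scale=1.25)
E
```

```text
(no output)
```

View pics/w2.png

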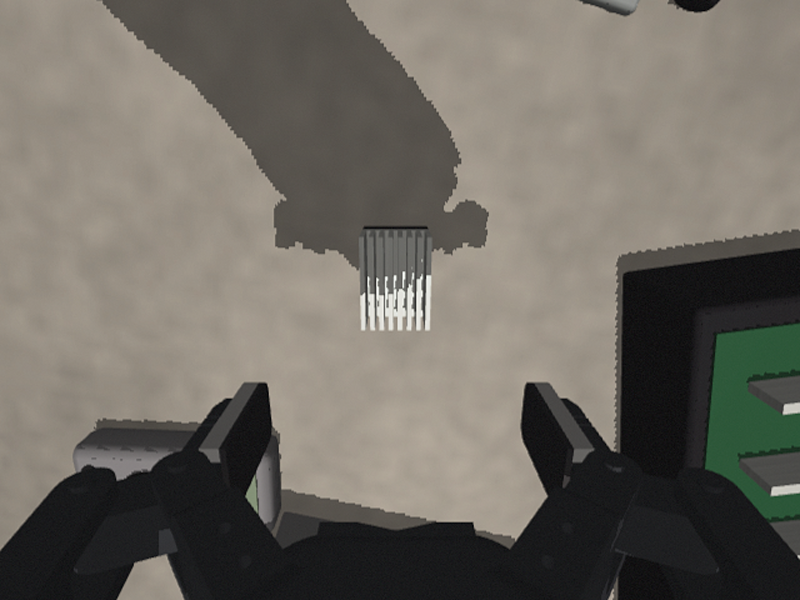

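The module's top face is a clean upright rectangle between (360,232) and (431,330), so it is aligned with the tool. Fins are up.

```bash
python3 - <<'E'
from h import *
M=np.array([p3('w2',u/1.25-.4,v/1.25-.4,z=.045) for u,v in ((359,233),(432,233),(360,330),(431.5,330))])
print(np.round(M,4)); print(M.mean(0)); d=M[0]-M[2]+M[1]-M[3]; print(np.rad2deg(np.arctan2(d[1],d[0])),np.linalg.norm(d)/2)
o=env.get_obs();R=np.array(o['eef_rot']);print(R.T@(M.mean(0)-o['tcp_pos']))
yaw=np.rad2deg(np.arctan2(d[1],d[0]))-90
plan((*M.mean(0)[:2],.06),yaw,5)
E
```

```text
[[ 0.4937 -0.3115  0.045 ]
 [ 0.5367 -0.3047  0.045 ]
 [ 0.5024 -0.3732  0.045 ]
 [ 0.5477 -0.366   0.045 ]]
[ 0.52011821 -0.33883691  0.045     ]
99.08090033723911 0.062317641897494655
[-0.00216467 -0.00552922  0.11904195]
yaw0 8.97 dyaw 0.11
dist [-0.0031  0.0053 -0.104 ]
-0.0004, -0.0011, 0.0208, -0.0004
-0.0004, -0.0011, 0.0208, -0.0004
-0.0004, -0.0011, 0.0208, -0.0004
-0.0004, -0.0011, 0.0208, -0.0004
-0.0004, -0.0011, 0.0208, -0.0004
```

Call:
apply_moves --steps '[-0.0004,-0.0008,0.03,0,-1,-0.0004,-0.0008,0.03,0,-1,-0.0004,-0.0008,0.03,0,-1,-0.0004,-0.0008,0.03,0,-1,-0.0004,-0.0008,0.03,0,-1]'

```text
time: 3.33
tcp_pos: [0.5218, -0.3395, 0.0142]
eef_rot: [[0.987, 0.158, 0.001], [0.158, -0.987, -0.0], [0.001, 0.001, -1.0]]
force: [0.9, -1.0, -0.7]
opening: 0.0855
```

Call:
apply_moves --steps '[0,0,0.005,0,-1,0,0,0,0,-0.5,0,0,0,0,1,0,0,0,0,1,0,0,0,0,1]'

```text
time: 3.75
tcp_pos: [0.5224, -0.3425, 0.0119]
eef_rot: [[0.988, 0.156, 0.003], [0.156, -0.988, -0.002], [0.003, 0.003, -1.0]]
force: [0.2, -2.0, -0.1]
opening: 0.0431
```

Call:
apply_moves --steps '[0,0,0,0,1,0,0,0,0,1,0,0,0,0,1,0,0,0,0,1,0,0,0,0,1]'

```text
time: 4.17
tcp_pos: [0.5224, -0.3425, 0.0119]
eef_rot: [[0.988, 0.156, 0.003], [0.156, -0.988, -0.002], [0.003, 0.003, -1.0]]
force: [-0.5, 2.9, 9.3]
opening: 0.043
```

Call:
apply_moves --steps '[0,0,-0.02,0,1,0,0,-0.035,0,1,0,0,-0.035,0,1,0,0,-0.035,0,1,0,0,-0.035,0,1]'

```text
time: 4.58
tcp_pos: [0.5208, -0.3416, 0.1722]
eef_rot: [[0.988, 0.155, 0.001], [0.155, -0.988, -0.001], [0.001, 0.001, -1.0]]
force: [0.9, -0.3, -2.1]
opening: 0.0432
```

Call:
apply_moves --steps '[0,0,-0.005,0,1,0,0,0,0,1]'

```text
time: 4.75
tcp_pos: [0.5224, -0.3429, 0.1781]
eef_rot: [[0.988, 0.155, 0.005], [0.155, -0.988, -0.004], [0.004, 0.005, -1.0]]
force: [0.3, -1.2, -3.1]
opening: 0.0431
```

```bash
python3 - <<'E'
from h import *
snap('wrist','w3',scale=1.25)
snap('side','s3',crop=(250,200,450,400),scale=3)
print(env.get_obs()['force'],env.get_obs()['opening'])
E
```

```text
[ 1.16711327  0.5326928  -2.73918986] 0.043298941243251114
```

View pics/w3.png

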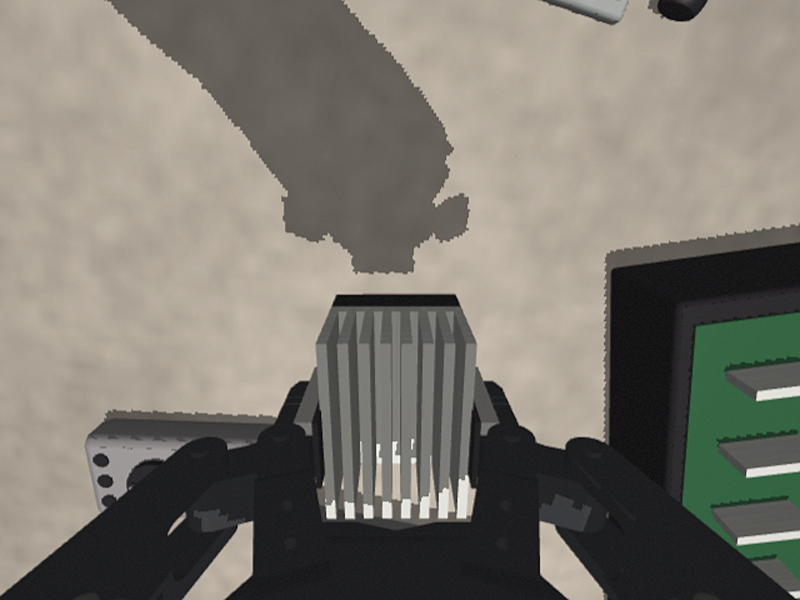

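View pics/s3.png

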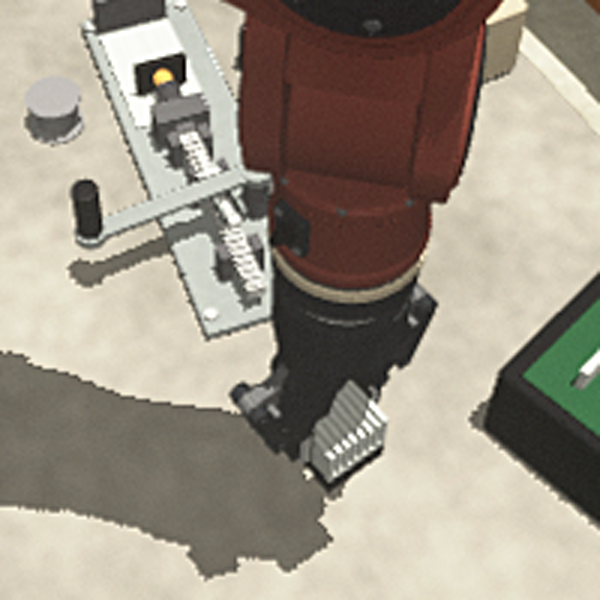

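```bash
python3 - <<'E'
from h import *
o=env.get_obs();R=np.array(o['eef_rot']);p=np.array(o['tcp_pos'])
P=cloud('w3');T=(P-p)@R
m=(abs(T[...,0])<.026)&(T[...,1]<-.02)&(T[...,1]>-.06)&(T[...,2]>-.06)&(T[...,2]<.05)
a=T[m];print(len(a))
for lo in np.arange(-.045,.02,.005):
    b=a[(a[:,2]>lo)&(a[:,2]<lo+.005)]
    if len(b)>10: print(round(lo,3),len(b),np.round(np.percentile(b[:,0],[1,99]),4),np.round(np.percentile(b[:,1],[1,5,50,95]),4))
for v in (300,310,330,340,345,350,400): 
    print(v,np.round(T[int(v/1.25),int(405/1.25)],4),np.round(T[int(v/1.25),int(378/1.25)],4))
E
```

```text
6987
-0.04 2249 [-0.0213  0.0221] [-0.0312 -0.0309 -0.0259 -0.0206]
-0.035 661 [-0.0212  0.022 ] [-0.0314 -0.0312 -0.0305 -0.0214]
-0.03 565 [-0.0211  0.0219] [-0.0314 -0.0312 -0.0306 -0.0212]
-0.025 525 [-0.0211  0.022 ] [-0.0313 -0.0311 -0.0306 -0.0212]
-0.02 485 [-0.0209  0.0219] [-0.0313 -0.0311 -0.0305 -0.0216]
-0.015 1152 [-0.0203  0.0213] [-0.0312 -0.031  -0.0282 -0.0213]
-0.01 463 [-0.0211  0.022 ] [-0.0313 -0.0312 -0.0308 -0.0267]
-0.005 356 [-0.0208  0.0221] [-0.0313 -0.0311 -0.0308 -0.0304]
-0.0 343 [-0.021   0.0218] [-0.0312 -0.0311 -0.0308 -0.0305]
0.005 188 [-0.021  0.022] [-0.0311 -0.031  -0.0307 -0.0304]
300 [ 0.0039 -0.0307  0.0001] [-0.0057 -0.031  -0.0009]
310 [ 0.0036 -0.0313 -0.012 ] [-0.0054 -0.0309 -0.0108]
330 [ 0.0032 -0.0307 -0.0276] [-0.0055 -0.0236 -0.0104]
340 [ 0.003  -0.0312 -0.036 ] [-0.0055 -0.0202 -0.011 ]
345 [ 0.003  -0.0297 -0.036 ] [-0.0056 -0.0183 -0.0108]
350 [ 0.003  -0.0284 -0.0364] [-0.0056 -0.0164 -0.0106]
400 [ 0.0031 -0.0136 -0.0379] [-0.0058  0.0031 -0.0105]
```

```bash
python3 - <<'E'
from h import *
print(toW(0,.112)); plan((*toW(0,.112),.19),-7.29,15)
E
```

```text
[0.61227365 0.15717104]
yaw0 8.93 dyaw -16.22
dist [0.0918 0.4985 0.0161]
0.0112, -0.0319, -0.0011, 0.0189
0.0106, -0.0321, -0.0011, 0.0189
0.0100, -0.0323, -0.0011, 0.0189
0.0094, -0.0325, -0.0011, 0.0189
0.0088, -0.0326, -0.0011, 0.0189
0.0081, -0.0328, -0.0011, 0.0189
0.0075, -0.0329, -0.0011, 0.0189
0.0069, -0.0331, -0.0011, 0.0189
0.0063, -0.0332, -0.0011, 0.0189
0.0057, -0.0333, -0.0011, 0.0189
0.0050, -0.0334, -0.0011, 0.0189
0.0044, -0.0335, -0.0011, 0.0189
0.0038, -0.0336, -0.0011, 0.0189
0.0031, -0.0337, -0.0011, 0.0189
0.0025, -0.0337, -0.0011, 0.0189
```

Call:
apply_moves --steps '[0.0112,-0.032,-0.001,0.019,1,0.0106,-0.032,-0.001,0.019,1,0.01,-0.0325,-0.001,0.019,1,0.0094,-0.0325,-0.001,0.019,1,0.0088,-0.0325,-0.001,0.019,1]'

```text
time: 5.27
tcp_pos: [0.5503, -0.1733, 0.1772]
eef_rot: [[0.998, 0.06, -0.003], [0.06, -0.998, 0.002], [-0.003, -0.002, -1.0]]
force: [0.7, 0.2, -1.4]
opening: 0.0431
```

Call:
apply_moves --steps '[0.008,-0.033,-0.001,0.019,1,0.0075,-0.033,-0.001,0.019,1,0.007,-0.033,-0.001,0.019,1,0.0063,-0.033,-0.001,0.019,1,0.0057,-0.033,-0.001,0.019,1]'

```text
time: 5.68
tcp_pos: [0.5809, -0.0077, 0.1822]
eef_rot: [[0.999, -0.035, -0.004], [-0.035, -0.999, 0.001], [-0.004, -0.0, -1.0]]
force: [1.1, 0.7, -2.5]
opening: 0.0433
```

Call:
apply_moves --steps '[0.005,-0.033,-0.001,0.019,1,0.0044,-0.033,-0.001,0.019,1,0.0038,-0.033,-0.001,0.019,1,0.003,-0.033,-0.001,0.019,1,0.0025,-0.033,-0.001,0.019,1]'

```text
time: 6.1
tcp_pos: [0.6115, 0.1553, 0.187]
eef_rot: [[0.992, -0.13, -0.004], [-0.13, -0.992, -0.001], [-0.004, 0.001, -1.0]]
force: [0.8, -0.1, -1.5]
opening: 0.0432
```

Call:
apply_moves --steps '[0,0,0,0,1,0,0,0,0,1]'

```text
time: 6.27
tcp_pos: [0.6115, 0.1555, 0.1869]
eef_rot: [[0.992, -0.126, -0.004], [-0.126, -0.992, -0.0], [-0.003, 0.001, -1.0]]
force: [-0.6, -0.2, -2.3]
opening: 0.0431
```

```bash
python3 - <<'E'
from h import *
plan((*toW(0,.112),.06),-7.29,5)
print(env.get_obs()['force'],toC(env.get_obs()['tcp_pos']))
E
```

```text
yaw0 -7.23 dyaw -0.06
dist [ 0.0008  0.0017 -0.1269]
0.0001, -0.0004, 0.0254, 0.0002
0.0001, -0.0004, 0.0254, 0.0002
0.0001, -0.0004, 0.0254, 0.0002
0.0001, -0.0004, 0.0254, 0.0002
0.0001, -0.0004, 0.0254, 0.0002
[-0.55809494 -0.15317179 -2.34543038] [-0.00056775  0.11019588]
```

Call:
apply_moves --steps '[0.0002,-0.0004,0.028,0,1,0.0001,-0.0004,0.028,0,1,0.0001,-0.0004,0.028,0,1,0.0001,-0.0004,0.028,0,1,0,0,0.028,0,1]'

```text
time: 6.68
tcp_pos: [0.6121, 0.154, 0.0468]
eef_rot: [[0.992, -0.13, -0.002], [-0.13, -0.992, -0.001], [-0.002, 0.001, -1.0]]
force: [-0.4, 0.1, -4.0]
opening: 0.0432
```

Call:
apply_moves --steps '[0,0,0.006,0,1,0,0,0,0,1]'

```text
time: 6.85
tcp_pos: [0.6107, 0.154, 0.0404]
eef_rot: [[0.992, -0.13, -0.006], [-0.13, -0.992, -0.001], [-0.006, 0.002, -1.0]]
force: [0.1, -0.6, -1.9]
opening: 0.0431
```

```bash
python3 - <<'E'
from h import *
snap('wrist','w4',scale=1.25)
snap('side','s4',crop=(260,160,380,280),scale=5)
print(env.get_obs()['force'],toC(env.get_obs()['tcp_pos']),env.get_obs()['tcp_pos'])
E
```

```text
[ 0.49020636 -0.47100142 -2.07874437] [0.00174834 0.1098051 ] [0.61372933 0.15477203 0.04403762]
```

View pics/w4.png

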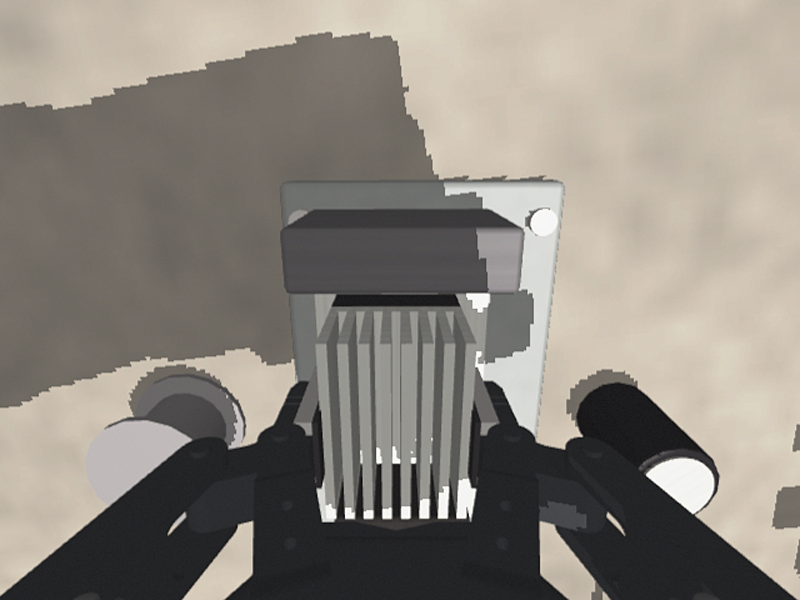

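View pics/s4.png

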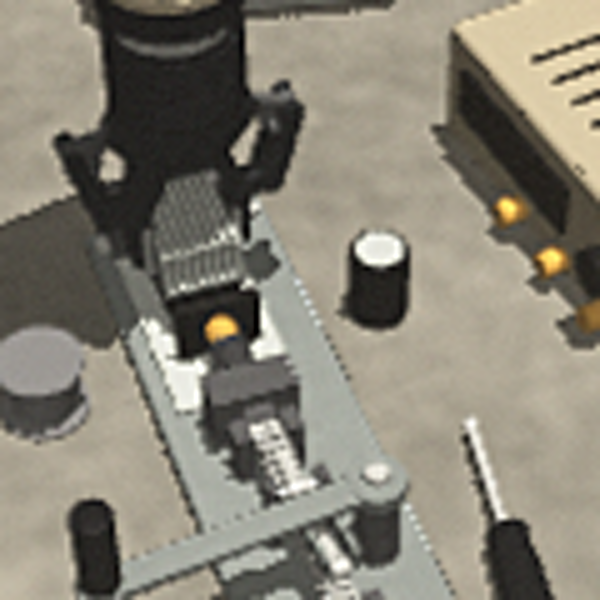

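Call:
apply_moves --steps '[0,0,0.004,0,1,0,0,0.004,0,1,0,0,0.004,0,1,0,0,0,0,1,0,0,0,0,1]'

```text
time: 7.37
tcp_pos: [0.6133, 0.1554, 0.0313]
eef_rot: [[0.992, -0.129, -0.0], [-0.129, -0.992, -0.0], [-0.0, 0.0, -1.0]]
force: [-0.3, -0.3, -2.8]
opening: 0.0433
```

Call:
apply_moves --steps '[0,0,0.002,0,1,0,0,0,0,1]'

```text
time: 7.53
tcp_pos: [0.6134, 0.1553, 0.0292]
eef_rot: [[0.992, -0.129, -0.0], [-0.129, -0.992, -0.0], [-0.0, 0.0, -1.0]]
force: [-0.5, -0.0, -3.0]
opening: 0.0434
```

Call:
apply_moves --steps '[0,0,0.0015,0,1,0,0,0,0,1]'

```text
time: 7.7
tcp_pos: [0.6133, 0.1553, 0.0276]
eef_rot: [[0.992, -0.129, -0.0], [-0.129, -0.992, -0.0], [-0.0, 0.0, -1.0]]
force: [0.4, -0.8, -1.7]
opening: 0.0429
```

Call:
apply_moves --steps '[0,0,0.0015,0,1,0,0,0,0,1]'

```text
time: 7.87
tcp_pos: [0.6135, 0.1554, 0.0269]
eef_rot: [[0.992, -0.129, 0.0], [-0.129, -0.992, 0.0], [0.0, -0.0, -1.0]]
force: [-2.1, 1.1, 5.0]
opening: 0.0435
```

Call:
apply_moves --steps '[0,0,0.0015,0,1,0,0,0,0,1]'

```text
time: 8.03
tcp_pos: [0.6135, 0.1554, 0.0269]
eef_rot: [[0.992, -0.128, 0.001], [-0.128, -0.992, -0.0], [0.001, -0.0, -1.0]]
force: [-7.5, -1.4, 18.5]
opening: 0.0432
```

Call:
apply_moves --steps '[0,0,-0.0015,0,1,0,0,0,0,-0.2,0,0,0,0,-0.5,0,0,0,0,-0.5,0,0,0,0,-0.5]'

```text
time: 8.45
tcp_pos: [0.6134, 0.1553, 0.0261]
eef_rot: [[0.992, -0.129, -0.0], [-0.129, -0.992, 0.0], [-0.0, -0.0, -1.0]]
force: [0.7, -0.2, -0.7]
opening: 0.0638
```

Call:
apply_moves --steps '[0,0,-0.01,0,-0.5,0,0,-0.025,0,-0.5,0,0,-0.04,0,-0.5,0,0,-0.04,0,-0.5,0,0,-0.04,0,-0.5]'

```text
time: 8.87
tcp_pos: [0.6129, 0.1552, 0.1836]
eef_rot: [[0.992, -0.129, -0.0], [-0.129, -0.992, 0.0], [-0.0, 0.0, -1.0]]
force: [1.5, 0.9, -0.9]
opening: 0.0642
```

Call:
apply_moves --steps '[0,0,-0.04,0,-0.5,0,0.02,-0.02,0,-0.5,0,0.03,0,0,-0.5,0,0.02,0,0,-0.5,0,0,0,0,-0.5]'

```text
time: 9.28
tcp_pos: [0.6043, 0.0827, 0.2427]
eef_rot: [[0.991, -0.131, 0.001], [-0.131, -0.991, -0.001], [0.001, 0.001, -1.0]]
force: [-0.3, -0.0, -0.9]
opening: 0.0642
```

```bash
python3 - <<'E'
from h import *
snap('wrist','w5',scale=1.25)
print(env.get_obs()['force'],toC(env.get_obs()['tcp_pos']),env.get_obs()['tcp_pos'])
import h
c,s=h._c,h._s
P=cloud('w5'); d=P-np.array([*Q[:2],0]);C=np.stack([c*d[...,0]+s*d[...,1],-s*d[...,0]+c*d[...,1],P[...,2]],-1)
def pr(nm,xl,yl,zl):
    m=(C[...,0]>xl[0])&(C[...,0]<xl[1])&(C[...,1]>yl[0])&(C[...,1]<yl[1])&(C[...,2]>zl[0])&(C[...,2]<zl[1])
    a=C[m]; print(nm,len(a),np.round(np.percentile(a,[1,5,50,95,99],axis=0),4).tolist())
pr('mod top',(-.04,.04),(.067,.148),(.0575,.065))
pr('stop top',(-.04,.04),(.149,.19),(.056,.064));pr('pad',(-.03,.03),(.055,.075),(.05,.07));pr('jawtop',(-.03,.03),(-.03,.03),(.051,.057))
E
```

```text
[0.17928968 0.27234559 0.50541649] [0.00139232 0.0387168 ] [0.60435557 0.08430356 0.24233376]
mod top 1932 [[-0.0214, 0.0836, 0.0578], [-0.0204, 0.0862, 0.0583], [-0.0012, 0.1148, 0.0596], [0.0213, 0.1403, 0.0608], [0.0222, 0.1427, 0.0613]]
stop top 2124 [[-0.0346, 0.1507, 0.0573], [-0.0317, 0.1514, 0.0581], [-0.0006, 0.1605, 0.0595], [0.0305, 0.1692, 0.0609], [0.0335, 0.1701, 0.0613]]
pad 462 [[-0.0243, 0.057, 0.0528], [-0.0224, 0.0571, 0.054], [-0.0007, 0.061, 0.0563], [0.0219, 0.0643, 0.0577], [0.0237, 0.0644, 0.0582]]
jawtop 1099 [[-0.0242, -0.0089, 0.0514], [-0.0222, -0.0079, 0.0522], [0.0, 0.0029, 0.0535], [0.0221, 0.0132, 0.0547], [0.0241, 0.014, 0.0552]]
```

View pics/w5.png

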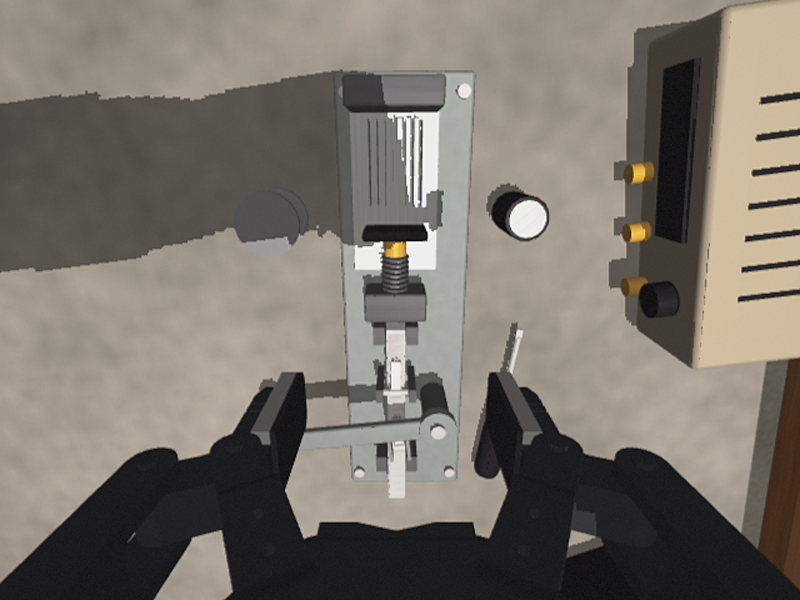

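```bash
python3 - <<'E'
from h import *
t=toW(-.1140,-.1143);print(t)
plan((*t,.19),82.7-1e-9,15)
E
```

```text
[ 0.47047925 -0.05283381]
yaw0 -7.53 dyaw -89.77
dist [-0.1339 -0.1371 -0.0523]
-0.0076, 0.0102, 0.0035, 0.1044
-0.0065, 0.0110, 0.0035, 0.1044
-0.0054, 0.0116, 0.0035, 0.1044
-0.0041, 0.0121, 0.0035, 0.1044
-0.0028, 0.0125, 0.0035, 0.1044
-0.0015, 0.0127, 0.0035, 0.1044
-0.0002, 0.0128, 0.0035, 0.1044
0.0011, 0.0127, 0.0035, 0.1044
0.0025, 0.0125, 0.0035, 0.1044
0.0038, 0.0122, 0.0035, 0.1044
0.0050, 0.0118, 0.0035, 0.1044
0.0062, 0.0112, 0.0035, 0.1044
0.0073, 0.0105, 0.0035, 0.1044
0.0084, 0.0096, 0.0035, 0.1044
0.0093, 0.0087, 0.0035, 0.1044
```

Call:
apply_moves --steps '[-0.0228,0.0306,0.0105,0,-0.5,-0.0228,0.0306,0.0105,0,-0.5,-0.0228,0.0306,0.0105,0,-0.5,-0.0228,0.0306,0.0105,0,-0.5,-0.0228,0.0306,0.0105,0,-0.5]'

```text
time: 9.75
tcp_pos: [0.4704, -0.0512, 0.1886]
eef_rot: [[0.992, -0.127, 0.0], [-0.127, -0.992, 0.0], [0.0, -0.0, -1.0]]
force: [0.1, -1.3, 0.2]
opening: 0.0638
```

Call:
apply_moves --steps '[0,0,0,-0.12,-0.5,0,0,0,-0.12,-0.5,0,0,0,-0.12,-0.5,0,0,0,-0.12,-0.5,0,0,0,-0.12,-0.5]'

```text
time: 10.17
tcp_pos: [0.4719, -0.0505, 0.1891]
eef_rot: [[0.888, 0.459, 0.0], [0.459, -0.888, 0.0], [0.0, -0.0, -1.0]]
force: [-0.4, -0.1, -0.5]
opening: 0.0643
```

Call:
apply_moves --steps '[0,0,0,-0.12,-0.5,0,0,0,-0.12,-0.5,0,0,0,-0.12,-0.5,0,0,0,-0.12,-0.5,0,0,0,-0.12,-0.5]'

```text
time: 10.58
tcp_pos: [0.4719, -0.0504, 0.1891]
eef_rot: [[0.473, 0.881, 0.0], [0.881, -0.473, 0.0], [0.0, -0.0, -1.0]]
force: [0.3, 0.5, -0.2]
opening: 0.064
```

Call:
apply_moves --steps '[0,0,0,-0.12,-0.5,0,0,0,-0.12,-0.5,0,0,0,-0.12,-0.5,0,0,0,0,-0.5,0,0,0,0,-0.5]'

```text
time: 11.0
tcp_pos: [0.4719, -0.0506, 0.189]
eef_rot: [[0.142, 0.99, 0.0], [0.99, -0.142, 0.0], [0.0, 0.0, -1.0]]
force: [1.1, -1.1, 0.2]
opening: 0.064
```

```bash
python3 - <<'E'
from h import *
snap('wrist','w6',scale=1.25)
import h
c,s=h._c,h._s
P=cloud('w6'); d=P-np.array([*Q[:2],0]);C=np.stack([c*d[...,0]+s*d[...,1],-s*d[...,0]+c*d[...,1],P[...,2]],-1)
m=(C[...,0]>-.16)&(C[...,0]<-.09)&(C[...,1]>-.15)&(C[...,1]<-.07)&(C[...,2]>.119)&(C[...,2]<.135)
a=C[m]; print(len(a)); a=a if len(a) else np.zeros((1,3));print(np.round(np.percentile(a,[1,5,50,95,99],axis=0),4).tolist())
t=toW(-.1140,-.1143)
plan((*t,.085),82.7,5)
E
```

```text
881
[[-0.1252, -0.1255, 0.1196], [-0.1243, -0.1241, 0.1219], [-0.1161, -0.1157, 0.1254], [-0.107, -0.107, 0.1265], [-0.1055, -0.1056, 0.1269]]
yaw0 81.78 dyaw 0.92
dist [-0.0013 -0.0021 -0.1039]
-0.0005, -0.0002, 0.0208, -0.0032
-0.0005, -0.0002, 0.0208, -0.0032
-0.0005, -0.0002, 0.0208, -0.0032
-0.0005, -0.0002, 0.0208, -0.0032
-0.0005, -0.0002, 0.0208, -0.0032
```

View pics/w6.png

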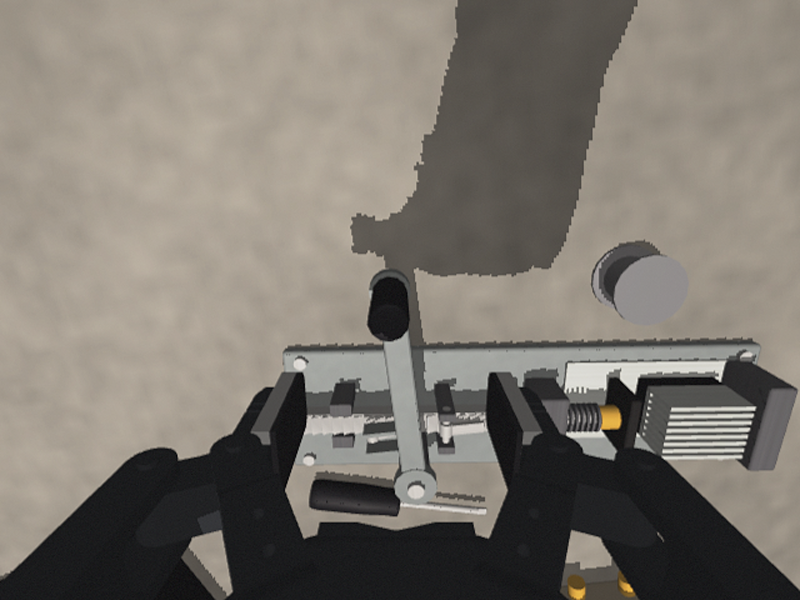

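Call:
apply_moves --steps '[-0.0006,-0.0004,0.02,0,-0.5,-0.0006,-0.0004,0.02,0,-0.5,-0.0006,-0.0004,0.02,0,-0.5,-0.0006,-0.0004,0.02,0,-0.5,-0.0006,-0.0004,0.022,0,-0.5]'

```text
time: 11.47
tcp_pos: [0.4696, -0.0537, 0.0863]
eef_rot: [[0.143, 0.99, 0.001], [0.99, -0.143, -0.0], [-0.0, 0.001, -1.0]]
force: [0.7, -1.3, 0.3]
opening: 0.0643
```

Call:
apply_moves --steps '[0,0,0,0,-0.5,0,0,0,0,0,0,0,0,0,0.3,0,0,0,0,1,0,0,0,0,1]'

```text
time: 11.88
tcp_pos: [0.4703, -0.0541, 0.0882]
eef_rot: [[0.14, 0.99, 0.002], [0.99, -0.14, -0.001], [-0.0, 0.002, -1.0]]
force: [-1.5, 0.1, 6.7]
opening: 0.0205
```

Call:
apply_moves --steps '[0,0,0,0,1,0,0,0,0,1,0,0,0,0,1,0,0,0,0,1]'

```text
time: 12.22
tcp_pos: [0.4703, -0.0541, 0.0883]
eef_rot: [[0.14, 0.99, 0.002], [0.99, -0.14, -0.001], [-0.0, 0.002, -1.0]]
force: [-1.3, 0.3, 6.5]
opening: 0.0207
```

```bash
python3 - <<'E'
from h import *
snap('wrist','w7',scale=1.25)
o=env.get_obs();print(o['force'],o['wrist_torque'],toC(o['tcp_pos']),o['tcp_pos'],o['opening'])
E
```

```text
[-1.61113114  0.32482247  5.30011439] [ 0.02616688  0.22926587 -0.04054455] [-0.11407979 -0.11557425] [ 0.47023841 -0.05408763  0.08824974] 0.020766727064689953
```

View pics/w7.png

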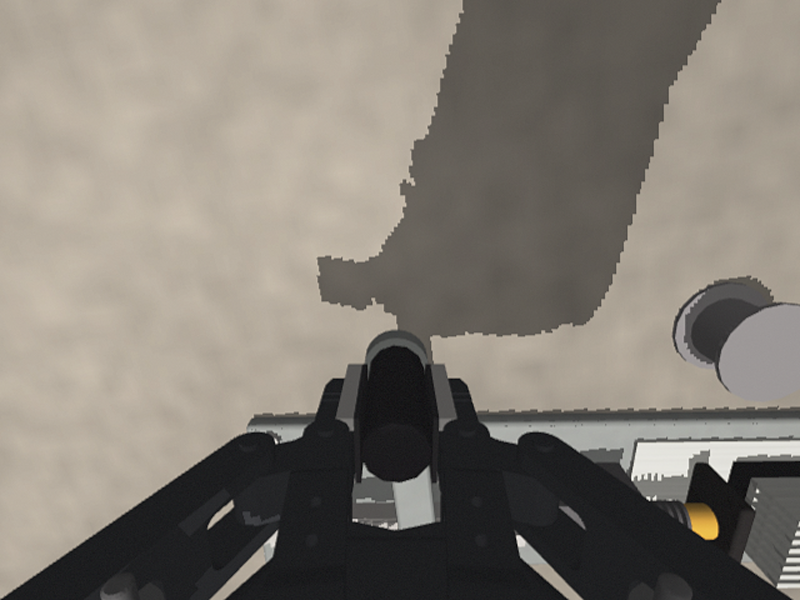

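Gripped (opening 21 mm) at q≈0.12. Now pulling it fully back along the arc.

Call:
apply_moves --steps '[-0.006,0.0006,0,0,1,-0.006,0.0008,0,0,1,-0.0055,0.0012,0,0,1,0,0,0,0,1]'

```text
time: 12.6
tcp_pos: [0.4699, -0.0714, 0.0882]
eef_rot: [[0.139, 0.99, 0.002], [0.99, -0.139, 0.001], [0.001, 0.001, -1.0]]
force: [-2.7, 3.8, 8.3]
opening: 0.0205
```

```bash
cat >> h.py <<'E'
def st():
    o=env.get_obs(); p=toC(o['tcp_pos']); f=np.array(o['force']); fc=[_c*f[0]+_s*f[1],-_s*f[0]+_c*f[1],f[2]]
    print('t',round(o['time'],2),'C',np.round(p,4),'z',round(o['tcp_pos'][2],4),'q',round(np.arcsin((p[1]+.1)/.15)+.22,3),'xerr',round((p[0]-(.035-np.sqrt(.0225-(p[1]+.1)**2)))*1000,1),'Fc',np.round(fc,1),'open',round(o['opening'],4))
E
python3 -c "
from h import *
st()"
```

```text
t 12.6 C [-0.1122 -0.1328] z 0.0882 q -0.0 xerr -0.9 Fc [-3.1  3.5  8.3] open 0.0205
```

Call:
apply_moves --steps '[-0.0015,0.0003,0,0,1,0,0,0,0,1]'

```text
time: 12.77
tcp_pos: [0.4699, -0.0716, 0.0882]
eef_rot: [[0.138, 0.99, 0.002], [0.99, -0.138, 0.003], [0.003, 0.001, -1.0]]
force: [-2.1, 9.9, 9.6]
opening: 0.0208
```

```bash
python3 -c "
from h import *
st()"
```

```text
t 12.77 C [-0.1122 -0.133 ] z 0.0882 q -0.002 xerr -0.9 Fc [-3.3  9.5  9.6] open 0.0208
```

Call:
apply_moves --steps '[0.0075,-0.0015,0,0,1,0.007,-0.0012,0,0,1,0.007,-0.0009,0,0,1,0.007,-0.0006,0,0,1,0.007,-0.0003,0,0,1]'

```text
time: 13.18
tcp_pos: [0.4696, -0.0378, 0.088]
eef_rot: [[0.141, 0.99, -0.0], [0.99, -0.141, -0.002], [-0.002, 0.0, -1.0]]
force: [-2.8, -3.1, 14.2]
opening: 0.0208
```

```bash
python3 -c "
from h import *
st()"
```

```text
t 13.18 C [-0.1167 -0.0995] z 0.088 q 0.223 xerr -1.7 Fc [-2.4 -3.4 14.2] open 0.0208
```

Call:
apply_moves --steps '[0.007,0,0,0,1,0.007,0.0003,0,0,1,0.007,0.0006,0,0,1,0.007,0.0009,0,0,1,0.005,0.0008,0,0,1]'

```text
time: 13.6
tcp_pos: [0.4765, -0.0061, 0.0879]
eef_rot: [[0.141, 0.99, -0.001], [0.99, -0.141, -0.004], [-0.004, -0.001, -1.0]]
force: [-17.2, -36.9, 15.0]
opening: 0.0207
```

```bash
python3 -c "
from h import *
st()"
```

```text
t 13.6 C [-0.114  -0.0671] z 0.0879 q 0.441 xerr -2.6 Fc [-12.4 -38.8  15. ] open 0.0207
```

At the forward hard stop (q 0.44, 39 N overshoot). I'll shorten the strokes slightly. Returning now.

Call:
apply_moves --steps '[-0.0065,-0.0012,-0.0005,0,1,-0.0065,-0.0009,-0.0005,0,1,-0.0065,-0.0006,-0.0005,0,1,-0.0065,-0.0003,0,0,1,-0.0065,0,0,0,1]'

```text
time: 14.02
tcp_pos: [0.4685, -0.0364, 0.0881]
eef_rot: [[0.139, 0.99, -0.002], [0.99, -0.139, 0.002], [0.002, -0.002, -1.0]]
force: [-3.3, 7.9, -1.8]
opening: 0.0208
```

Call:
apply_moves --steps '[-0.0065,0.0003,0,0,1,-0.0065,0.0006,0,0,1,-0.0065,0.0009,0,0,1,-0.0065,0.0012,0,0,1,-0.0065,0.0014,0,0,1]'

```text
time: 14.43
tcp_pos: [0.4684, -0.0695, 0.0881]
eef_rot: [[0.139, 0.99, -0.002], [0.99, -0.139, 0.001], [0.001, -0.002, -1.0]]
force: [4.7, 0.7, -9.9]
opening: 0.0204
```

```bash
cat >> h.py <<'E'
def sec(fn,items):
    P=cloud(fn); d=P-np.array([*Q[:2],0]);C=np.stack([_c*d[...,0]+_s*d[...,1],-_s*d[...,0]+_c*d[...,1],P[...,2]],-1)
    for nm,xl,yl,zl in items:
        m=(C[...,0]>xl[0])&(C[...,0]<xl[1])&(C[...,1]>yl[0])&(C[...,1]<yl[1])&(C[...,2]>zl[0])&(C[...,2]<zl[1])
        a=C[m]; print(nm,len(a),np.round(np.percentile(a,[2,50,98],axis=0),4).tolist() if len(a) else '')
E
python3 -c "
from h import *
st()
snap('wrist','w8',scale=1.25);snap('side','s8',crop=(260,160,380,280),scale=5)
"
```

```text
t 14.43 C [-0.1139 -0.1311] z 0.0881 q 0.011 xerr -2.2 Fc [ 4.6  1.3 -9.9] open 0.0204
```

View pics/w8.png

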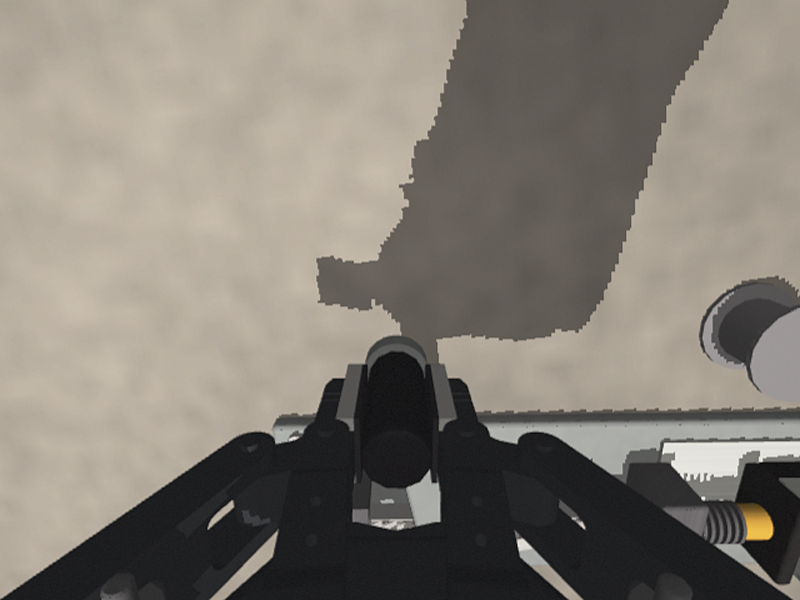

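View pics/s8.png

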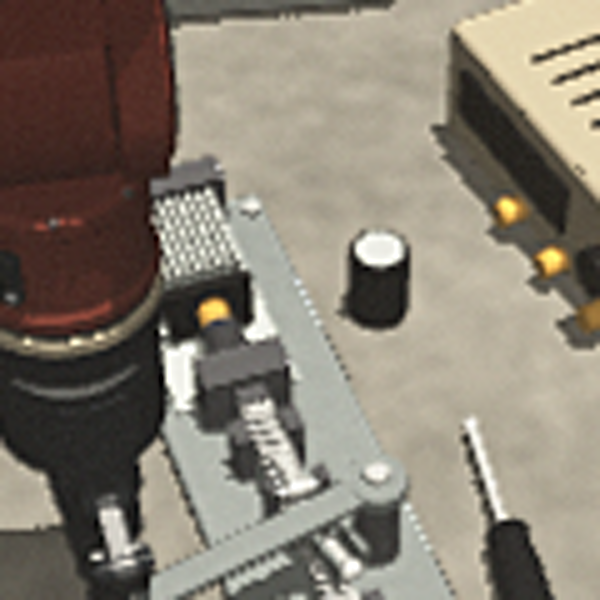

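One tooth advanced. I'll measure it, then do stroke 2.

```bash
python3 -c "
from h import *
it=[('jaw',(-.03,0.03),(-.005,.035),(.0505,.0575)),('pad',(-.03,.03),(.06,.09),(.05,.0585))]
sec('w8',it);sec('s8',it)"
```

```text
jaw 585 [[-0.0263, 0.0043, 0.0508], [-0.0221, 0.0179, 0.0534], [-0.0102, 0.026, 0.0545]]
pad 1150 [[-0.0252, 0.0687, 0.0502], [0.0021, 0.0703, 0.0549], [0.0219, 0.0833, 0.0574]]
jaw 92 [[-0.0225, 0.0012, 0.0506], [0.0024, 0.0127, 0.0521], [0.0239, 0.0237, 0.0548]]
pad 88 [[-0.022, 0.0655, 0.0506], [0.0003, 0.0742, 0.0542], [0.0239, 0.0897, 0.0577]]
```

Call:
apply_moves --steps '[0.0065,-0.0012,0.0005,0,1,0.0065,-0.001,0.0002,0,1,0.0065,-0.0009,0,0,1,0.0065,-0.0006,0,0,1,0.0065,-0.0003,0,0,1]'

```text
time: 14.95
tcp_pos: [0.4697, -0.0373, 0.088]
eef_rot: [[0.141, 0.99, -0.0], [0.99, -0.141, -0.002], [-0.002, -0.0, -1.0]]
force: [-4.6, -4.4, 2.7]
opening: 0.0207
```

```bash
python3 -c "
from h import *
st()"
```

```text
t 14.95 C [-0.1167 -0.099 ] z 0.088 q 0.227 xerr -1.7 Fc [-4.  -5.   2.7] open 0.0207
```

Call:
apply_moves --steps '[0.0065,0,0,0,1,0.0065,0.0003,0,0,1,0.0065,0.0006,0,0,1,0.0065,0.0009,0,0,1]'

```text
time: 15.28
tcp_pos: [0.475, -0.0119, 0.0879]
eef_rot: [[0.141, 0.99, -0.001], [0.99, -0.141, -0.002], [-0.002, -0.0, -1.0]]
force: [-6.5, -8.2, 1.5]
opening: 0.0208
```

```bash
python3 -c "
from h import *
st()"
```

```text
t 15.28 C [-0.1147 -0.0732] z 0.0879 q 0.4 xerr -2.1 Fc [-5.4 -9.   1.5] open 0.0208
```

Call:
apply_moves --steps '[0.0055,0.001,0,0,1,0,0,0,0,1]'

```text
time: 15.45
tcp_pos: [0.4764, -0.0065, 0.0879]
eef_rot: [[0.141, 0.99, -0.002], [0.99, -0.141, -0.003], [-0.003, -0.001, -1.0]]
force: [-8.4, -2.6, 4.0]
opening: 0.0208
```

```bash
python3 -c "
from h import *
st()"
```

```text
t 15.45 C [-0.114  -0.0676] z 0.0879 q 0.438 xerr -2.6 Fc [-8.  -3.7  4. ] open 0.0208
```

Call:
apply_moves --steps '[-0.0065,-0.0014,0,0,1,-0.0065,-0.0009,0,0,1,-0.0065,-0.0006,0,0,1,-0.0065,-0.0003,0,0,1,-0.0065,0,0,0,1]'

```text
time: 15.87
tcp_pos: [0.4684, -0.0372, 0.0879]
eef_rot: [[0.138, 0.99, -0.001], [0.99, -0.138, 0.002], [0.001, -0.002, -1.0]]
force: [-6.3, 7.9, 7.2]
opening: 0.0207
```

Call:
apply_moves --steps '[-0.0065,0.0003,0,0,1,-0.0065,0.0007,0,0,1,-0.0065,0.001,0,0,1,-0.0065,0.0013,0,0,1,-0.0055,0.0014,0,0,1]'

```text
time: 16.28
tcp_pos: [0.469, -0.0701, 0.0878]
eef_rot: [[0.14, 0.99, -0.001], [0.99, -0.14, -0.0], [-0.0, -0.001, -1.0]]
force: [-7.3, 4.9, 6.3]
opening: 0.0203
```

```bash
python3 -c "
from h import *
st()
snap('wrist','w9');snap('side','s9',crop=(260,160,380,280),scale=5)
it=[('jaw',(-.03,0.03),(0,.05),(.0505,.0575)),('pad',(-.024,.03),(.07,.1),(.05,.0585)),('mod',(-.03,.03),(.075,.148),(.0585,.065))]
sec('w9',it);sec('s9',it)"
```

```text
t 16.28 C [-0.1132 -0.1316] z 0.0878 q 0.008 xerr -1.6 Fc [-7.9  4.   6.3] open 0.0203
jaw 938 [[-0.0261, 0.0111, 0.0508], [-0.0191, 0.0244, 0.0534], [-0.0038, 0.0338, 0.0547]]
pad 326 [[-0.0051, 0.0765, 0.0501], [0.0128, 0.0778, 0.053], [0.0229, 0.0797, 0.0569]]
mod 0 
jaw 89 [[-0.0224, 0.0084, 0.0507], [-0.0004, 0.0199, 0.052], [0.024, 0.0317, 0.0546]]
pad 93 [[-0.0185, 0.0743, 0.0506], [0.0027, 0.0849, 0.0551], [0.0235, 0.0987, 0.058]]
mod 30 [[-0.0186, 0.0828, 0.0586], [-0.0003, 0.1087, 0.0597], [0.0225, 0.1442, 0.0615]]
```

View pics/s9.png

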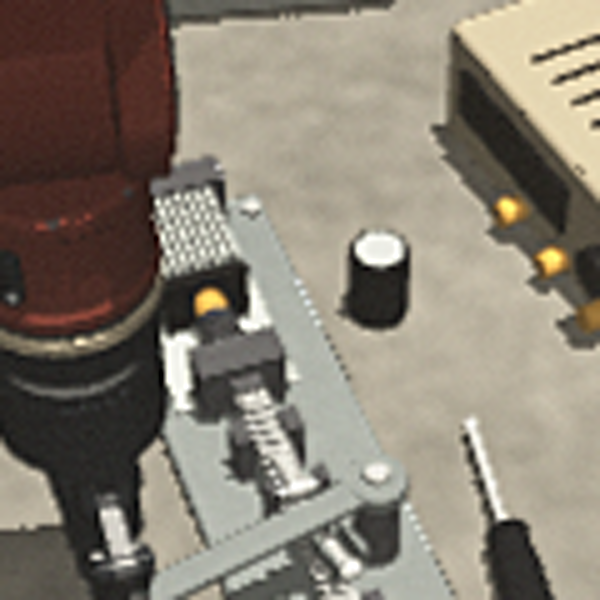

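View pics/w9.png

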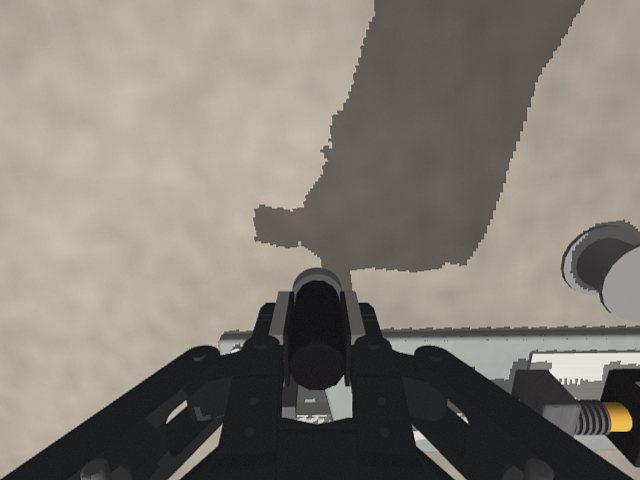

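Two teeth advanced: the pad face is at about 80.5 mm, just short of the module. Stroke 3.

Call:
apply_moves --steps '[0.0065,-0.0016,0,0,1,0.0065,-0.0012,0,0,1,0.0065,-0.0009,0,0,1,0.0065,-0.0006,0,0,1,0.0065,-0.0003,0,0,1]'

```text
time: 16.8
tcp_pos: [0.4689, -0.0375, 0.0878]
eef_rot: [[0.141, 0.99, -0.001], [0.99, -0.141, -0.002], [-0.002, -0.001, -1.0]]
force: [-10.1, -1.8, 10.2]
opening: 0.0207
```

```bash
python3 -c "
from h import *
st()"
```

```text
t 16.8 C [-0.1175 -0.0993] z 0.0878 q 0.225 xerr -2.5 Fc [-9.8 -3.  10.2] open 0.0207
```

Call:
apply_moves --steps '[0.0065,0,0,0,1,0.0065,0.0003,0,0,1,0.0065,0.0006,0,0,1,0.0065,0.0009,0,0,1]'

```text
time: 17.13
tcp_pos: [0.4742, -0.012, 0.0877]
eef_rot: [[0.141, 0.99, -0.002], [0.99, -0.141, -0.003], [-0.003, -0.001, -1.0]]
force: [-10.0, -6.3, 5.3]
opening: 0.0203
```

```bash
python3 -c "
from h import *
st()"
```

```text
t 17.13 C [-0.1155 -0.0733] z 0.0877 q 0.399 xerr -2.9 Fc [-9.1 -7.5  5.3] open 0.0203
```

Call:
apply_moves --steps '[0.0055,0.001,0,0,1,0,0,0,0,1]'

```text
time: 17.3
tcp_pos: [0.4756, -0.0063, 0.0877]
eef_rot: [[0.14, 0.99, -0.003], [0.99, -0.14, -0.002], [-0.003, -0.002, -1.0]]
force: [-9.0, -2.6, 7.6]
opening: 0.0206
```

```bash
python3 -c "
from h import *
st()"
```

```text
t 17.3 C [-0.1148 -0.0675] z 0.0877 q 0.438 xerr -3.4 Fc [-8.6 -3.8  7.6] open 0.0206
```

Call:
apply_moves --steps '[-0.0065,-0.0014,0,0,1,-0.0065,-0.0009,0,0,1,-0.0065,-0.0006,0,0,1,-0.0065,-0.0003,0,0,1,-0.0065,0,0,0,1]'

```text
time: 17.72
tcp_pos: [0.4682, -0.0368, 0.0877]
eef_rot: [[0.138, 0.99, -0.001], [0.99, -0.138, 0.002], [0.002, -0.002, -1.0]]
force: [-1.6, -1.0, -5.2]
opening: 0.0208
```

Call:
apply_moves --steps '[-0.0065,0.0003,0,0,1,-0.0065,0.0007,0,0,1,-0.0065,0.001,0,0,1,-0.0065,0.0013,0,0,1,-0.006,0.0014,0,0,1]'

```text
time: 18.13
tcp_pos: [0.4682, -0.0697, 0.0876]
eef_rot: [[0.138, 0.99, -0.002], [0.99, -0.138, 0.001], [0.001, -0.002, -1.0]]
force: [-8.3, 7.1, 9.1]
opening: 0.0203
```

```bash
python3 -c "
from h import *
st()
snap('wrist','w10');snap('side','s10',crop=(280,180,340,240),scale=10)
it=[('jaw',(-.03,0.03),(0.01,.055),(.0505,.0575)),('pad',(-.024,.03),(.08,.11),(.05,.0585)),('mod',(-.03,.03),(.075,.148),(.0585,.065))]
sec('w10',it);sec('s10',it)"
```

```text
t 18.13 C [-0.1141 -0.1314] z 0.0876 q 0.009 xerr -2.4 Fc [-9.2  6.   9.1] open 0.0203
jaw 1030 [[-0.0262, 0.0157, 0.051], [-0.0181, 0.0288, 0.0534], [-0.0022, 0.0383, 0.0547]]
pad 113 [[0.0072, 0.0809, 0.0501], [0.0175, 0.0823, 0.0516], [0.0234, 0.0834, 0.0547]]
mod 0 
jaw 92 [[-0.0222, 0.0131, 0.0506], [0.0008, 0.026, 0.0525], [0.0239, 0.0371, 0.0553]]
pad 101 [[-0.0187, 0.0809, 0.0503], [0.0034, 0.0904, 0.0552], [0.0226, 0.1089, 0.0582]]
mod 30 [[-0.0127, 0.0902, 0.0586], [0.0084, 0.1201, 0.0593], [0.0215, 0.1471, 0.0613]]
```

View pics/s10.png

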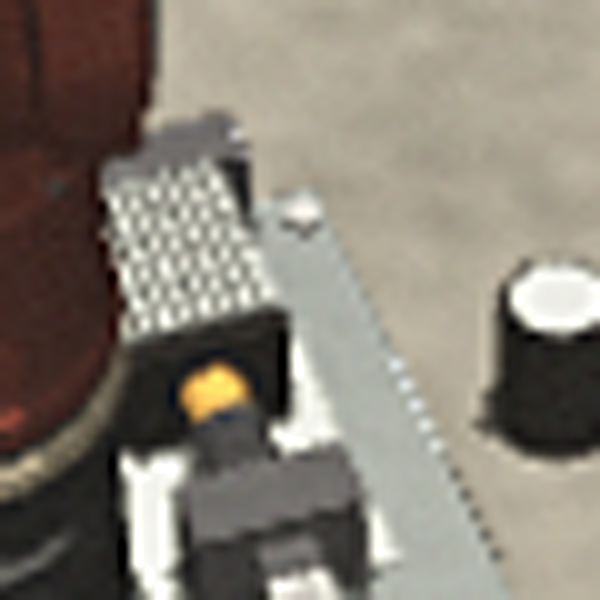

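Call:
apply_moves --steps '[0,0,0,0,1,0,0,0,0,1,0,0,0,0,1]'

```text
time: 18.48
tcp_pos: [0.469, -0.0711, 0.0876]
eef_rot: [[0.141, 0.99, -0.001], [0.99, -0.141, -0.002], [-0.002, -0.001, -1.0]]
force: [-6.2, -4.4, 1.4]
opening: 0.0208
```

```bash
python3 -c "
from h import *
st()
snap('wrist','w11',scale=1.25);snap('side','s11');snap('scene','c11',crop=(230,170,430,320),scale=4)
it=[('jaw',(-.03,0.03),(-.005,.055),(.0525,.0545)),('pad',(-.024,.03),(.07,.11),(.05,.0585)),('mod',(-.03,.03),(.075,.148),(.0585,.065))]
for f in ('w8','w9','w10','w11'): sec(f,it[:2])
print('base: static marks'); 
b=[('stoptop',(-.034,.034),(.14,.18),(.0575,.064)),('bedrear',(-.034,-.02),(.0,.05),(.0137,.0165)),('spool',(-.15,-.06),(.03,.11),(.034,.042))]
for f in ('w5','w8','w9','w10','w11'): sec(f,b[1:])
"
```

```text
t 18.48 C [-0.1132 -0.1326] z 0.0876 q 0.001 xerr -1.7 Fc [-5.6 -5.2  1.4] open 0.0208
jaw 466 [[-0.0259, 0.0051, 0.0526], [-0.0208, 0.0187, 0.0535], [-0.01, 0.026, 0.0544]]
pad 692 [[-0.0208, 0.07, 0.0503], [0.0063, 0.0714, 0.0559], [0.0222, 0.0838, 0.0575]]
jaw 744 [[-0.0256, 0.0116, 0.0526], [-0.0179, 0.0247, 0.0535], [-0.0034, 0.0338, 0.0544]]
pad 326 [[-0.0051, 0.0765, 0.0501], [0.0128, 0.0778, 0.053], [0.0229, 0.0797, 0.0569]]
jaw 831 [[-0.0257, 0.0162, 0.0526], [-0.0166, 0.0293, 0.0535], [-0.0016, 0.0383, 0.0544]]
pad 113 [[0.0072, 0.0809, 0.0501], [0.0175, 0.0823, 0.0516], [0.0234, 0.0834, 0.0547]]
jaw 948 [[-0.0257, 0.0162, 0.0526], [-0.0155, 0.0289, 0.0536], [0.0006, 0.0385, 0.0544]]
pad 24 [[0.0141, 0.081, 0.0502], [0.0202, 0.0821, 0.0512], [0.0234, 0.083, 0.0528]]
base: static marks
bedrear 256 [[-0.0335, 0.0254, 0.0137], [-0.0268, 0.0376, 0.0147], [-0.0202, 0.0495, 0.0159]]
spool 2165 [[-0.1248, 0.0448, 0.0359], [-0.1016, 0.068, 0.0375], [-0.0781, 0.0909, 0.0391]]
bedrear 539 [[-0.0337, 0.024, 0.0138], [-0.0274, 0.0373, 0.0147], [-0.0205, 0.0496, 0.0159]]
spool 2546 [[-0.1242, 0.0416, 0.0351], [-0.1006, 0.054, 0.0376], [-0.0786, 0.0681, 0.0389]]
bedrear 489 [[-0.0337, 0.0241, 0.0138], [-0.028, 0.0383, 0.0147], [-0.0208, 0.0496, 0.0157]]
spool 2410 [[-0.1239, 0.0415, 0.0351], [-0.1005, 0.0534, 0.0376], [-0.0787, 0.0668, 0.0388]]
bedrear 480 [[-0.0338, 0.024, 0.0138], [-0.0281, 0.0373, 0.0147], [-0.021, 0.0495, 0.0158]]
spool 2473 [[-0.1239, 0.0417, 0.035], [-0.1005, 0.0537, 0.0376], [-0.0787, 0.0675, 0.0388]]
bedrear 489 [[-0.0339, 0.0242, 0.0138], [-0.0279, 0.0375, 0.0147], [-0.0212, 0.0493, 0.0158]]
spool 2207 [[-0.123, 0.0414, 0.0351], [-0.1002, 0.0525, 0.0376], [-0.0788, 0.0652, 0.0388]]
```

View pics/c11.png

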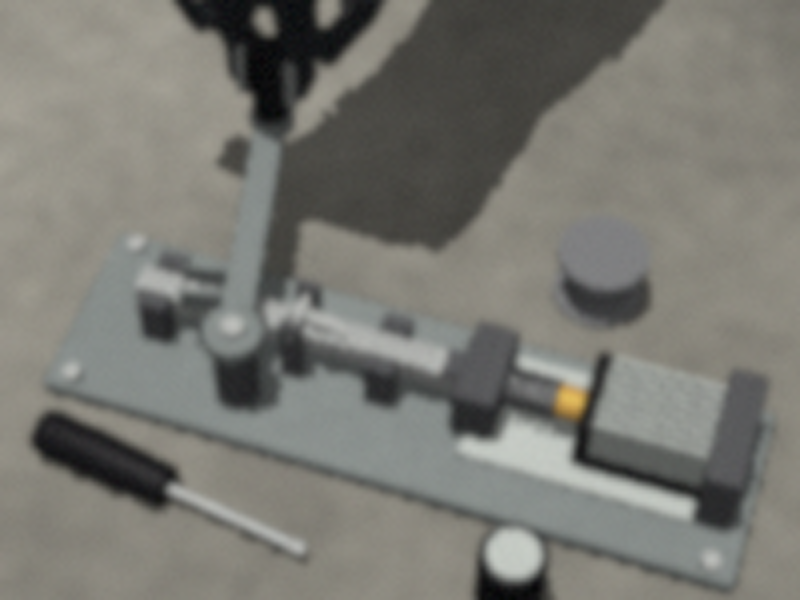

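View pics/w11.png

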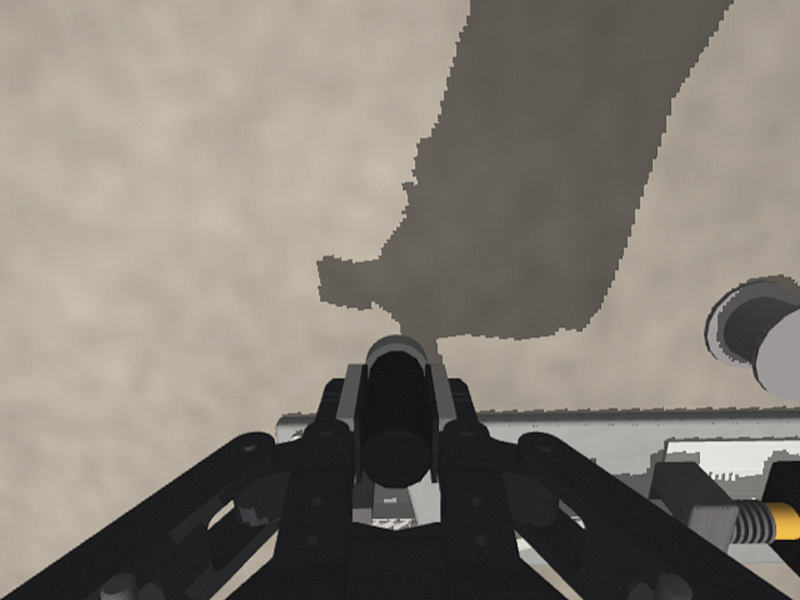

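After three teeth (jaw advanced about 24.5 mm) the pad is at the module and the module is about at the stop. The spring isn't visibly shortened, and the handle force is unchanged from stroke 2, so it is not bearing yet. I'll make stroke 4 slowly and read the force along it.

Call:
apply_moves --steps '[0.004,-0.0009,0,0,1,0.004,-0.0008,0,0,1,0.004,-0.0007,0,0,1,0,0,0,0,1]'

```text
time: 18.97
tcp_pos: [0.4684, -0.0576, 0.0876]
eef_rot: [[0.14, 0.99, -0.0], [0.99, -0.14, -0.0], [-0.001, -0.0, -1.0]]
force: [-5.4, -0.4, 1.3]
opening: 0.0204
```

```bash
python3 -c "
from h import *
st()"
```

```text
t 18.97 C [-0.1154 -0.1193] z 0.0876 q 0.091 xerr -1.7 Fc [-5.4 -1.1  1.3] open 0.0204
```

Call:
apply_moves --steps '[0.0045,-0.0007,0,0,1,0.0045,-0.0005,0,0,1,0.0045,-0.0004,0,0,1,0,0,0,0,1]'

```text
time: 19.3
tcp_pos: [0.468, -0.0445, 0.0876]
eef_rot: [[0.14, 0.99, -0.002], [0.99, -0.14, -0.002], [-0.002, -0.002, -1.0]]
force: [-8.0, -4.8, 5.3]
opening: 0.0206
```

```bash
python3 -c "
from h import *
st()"
```

```text
t 19.3 C [-0.1175 -0.1063] z 0.0876 q 0.178 xerr -2.6 Fc [-7.4 -5.7  5.3] open 0.0206
```

Call:
apply_moves --steps '[0.0045,-0.0003,0,0,1,0.0045,-0.0001,0,0,1,0.0045,0,0,0,1,0,0,0,0,1]'

```text
time: 19.63
tcp_pos: [0.4688, -0.031, 0.0876]
eef_rot: [[0.14, 0.99, -0.003], [0.99, -0.14, -0.002], [-0.002, -0.003, -1.0]]
force: [-11.2, -4.0, 8.0]
opening: 0.0208
```

```bash
python3 -c "
from h import *
st()"
```

```text
t 19.63 C [-0.1184 -0.0928] z 0.0876 q 0.268 xerr -3.6 Fc [-10.6  -5.4   8. ] open 0.0208
```

Call:
apply_moves --steps '[0.0045,0.0001,0,0,1,0.0045,0.0003,0,0,1,0.0045,0.0004,0,0,1,0,0,0,0,1]'

```text
time: 19.97
tcp_pos: [0.4721, -0.0174, 0.0875]
eef_rot: [[0.139, 0.99, -0.002], [0.99, -0.139, -0.001], [-0.001, -0.002, -1.0]]
force: [-8.4, -2.4, 5.6]
opening: 0.0208
```

```bash
python3 -c "
from h import *
st()"
```

```text
t 19.97 C [-0.1169 -0.079 ] z 0.0875 q 0.361 xerr -3.4 Fc [-8.  -3.5  5.6] open 0.0208
```

Call:
apply_moves --steps '[0.0045,0.0006,0,0,1,0.0045,0.0007,0,0,1,0,0,0,0,1]'

```text
time: 20.22
tcp_pos: [0.4742, -0.0091, 0.0875]
eef_rot: [[0.14, 0.99, -0.003], [0.99, -0.14, -0.002], [-0.002, -0.003, -1.0]]
force: [-9.7, -4.2, 6.2]
opening: 0.0207
```

```bash
python3 -c "
from h import *
st()"
```

```text
t 20.22 C [-0.1159 -0.0704] z 0.0875 q 0.418 xerr -3.8 Fc [-9.1 -5.4  6.2] open 0.0207
```

```bash
python3 -c "
from h import *
snap('wrist','w12',scale=1.25);snap('side','s12',crop=(270,170,350,250),scale=8);snap('scene','c12',crop=(330,240,430,315),scale=8)
crop('c11',(330,240,430,315),8,'c11b')
it=[('jaw',(-.03,0.03),(-.005,.055),(.0525,.0545)),('pad',(-.03,.03),(.07,.11),(.05,.0585)),('padm',(-.03,.03),(.07,.11),(.02,.0585)),('mod',(-.03,.03),(.075,.148),(.0585,.065))]
sec('w12',it)
"
```

```text
jaw 0 
pad 1009 [[-0.0259, 0.0818, 0.0502], [-0.0211, 0.0917, 0.0561], [-0.0038, 0.1094, 0.0584]]
padm 2956 [[-0.0261, 0.0814, 0.0211], [-0.0218, 0.0885, 0.0432], [-0.0043, 0.1094, 0.0581]]
mod 1917 [[-0.0224, 0.091, 0.0586], [-0.0079, 0.1164, 0.0595], [0.0197, 0.1355, 0.0606]]
```

View pics/w12.png

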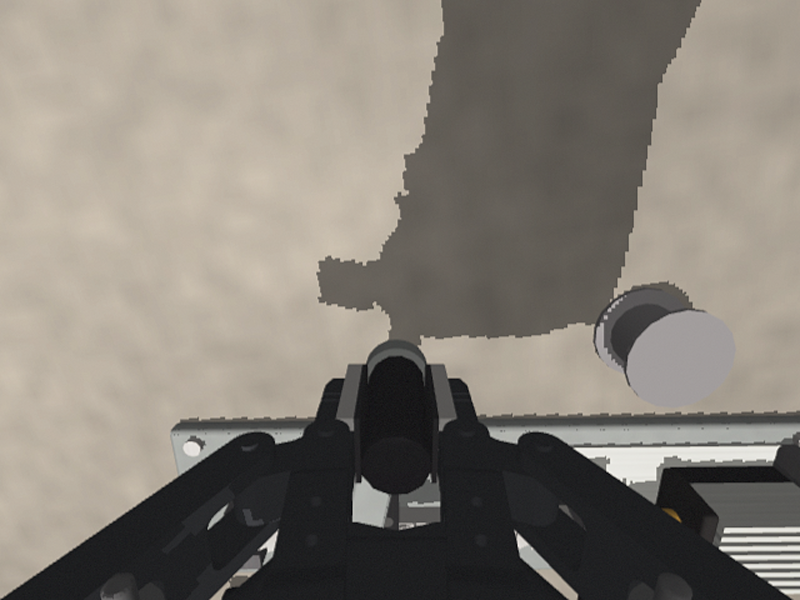

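View pics/c12.png

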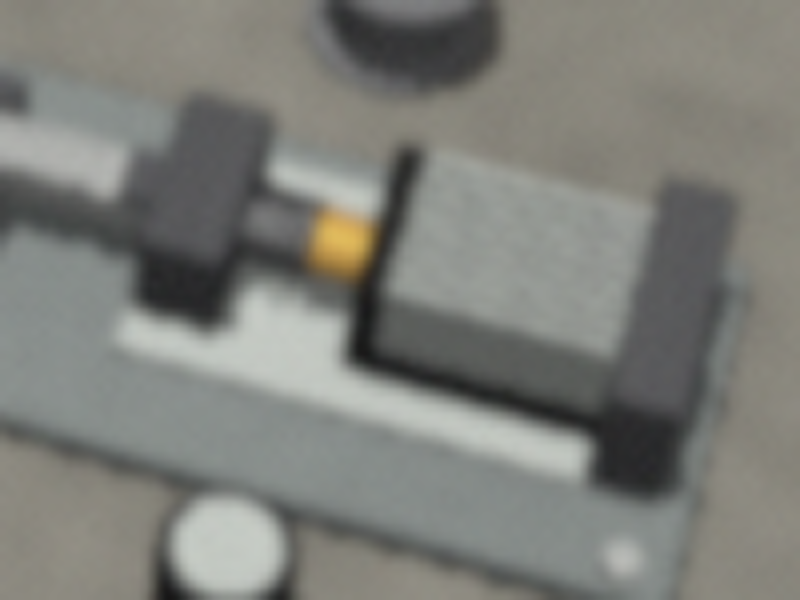

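View pics/c11b.png

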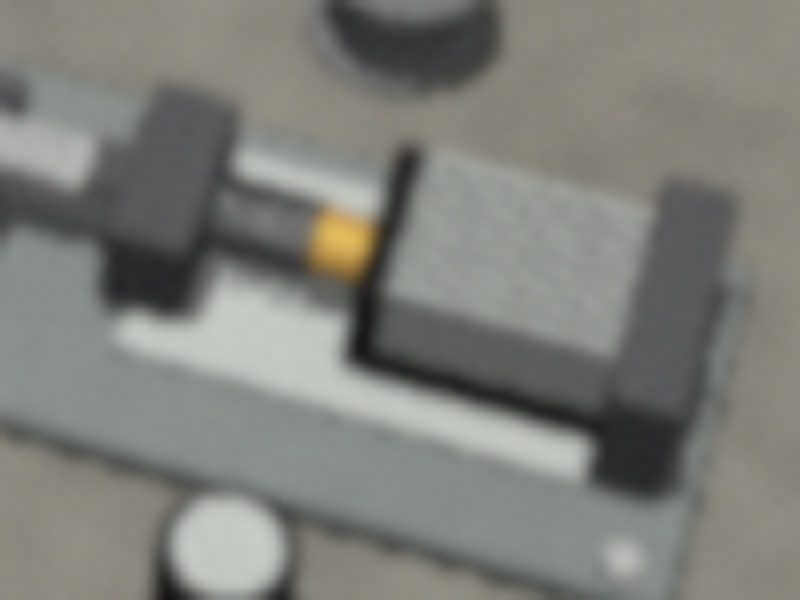

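The module is in the identical spot before and during stroke 4, and the jaw has closed on the pad by about 8 mm. So it was already at the stop after stroke 3. I'll compare the spring length with the unloaded one.

```bash
python3 -c "
from h import *
crop('scene0',(310,240,410,315),8,'c0b')
"
```

```text
(no output)
```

View pics/c0b.png

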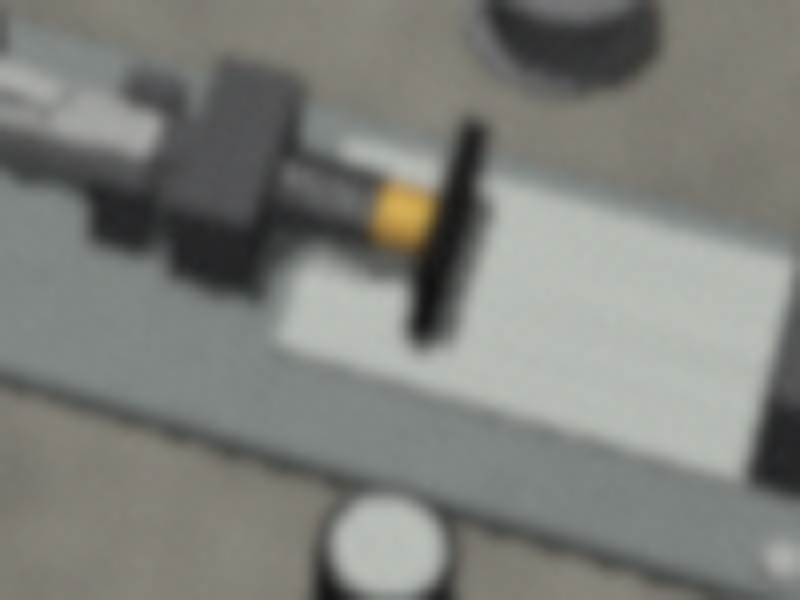

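The spring was uncompressed after stroke 3 (70–74 px against 70 px originally), with the pad just meeting the module at the stop. In stroke 4 it shortened by about 33 px (8 mm). So first bearing coincided with the end of stroke 3 and stroke 4 is the "one more": about 12 + 1.5·8 ≈ 24 N. A fifth stroke would give about 36 N, so I'll finish this one and stop.

Call:
apply_moves --steps '[0.003,0.0004,0,0,1,0.001,0,0,0,1,0,0,0,0,1]'

```text
time: 20.62
tcp_pos: [0.4752, -0.0062, 0.0875]
eef_rot: [[0.141, 0.99, -0.003], [0.99, -0.141, -0.003], [-0.004, -0.002, -1.0]]
force: [-10.2, -9.5, 5.2]
opening: 0.0207
```

```bash
python3 -c "
from h import *
st()"
```

```text
t 20.62 C [-0.1153 -0.0675] z 0.0875 q 0.439 xerr -3.8 Fc [ -8.9 -10.7   5.2] open 0.0207
```

Call:
apply_moves --steps '[-0.0065,-0.0014,0,0,1,-0.0065,-0.0009,0,0,1,-0.0065,-0.0006,0,0,1,-0.0065,-0.0003,0,0,1,-0.0065,0,0,0,1]'

```text
time: 21.03
tcp_pos: [0.4673, -0.0355, 0.0875]
eef_rot: [[0.137, 0.991, -0.003], [0.991, -0.137, 0.003], [0.002, -0.003, -1.0]]
force: [-8.8, 8.2, 8.6]
opening: 0.0206
```

Call:
apply_moves --steps '[-0.0065,0.0003,0,0,1,-0.0065,0.0007,0,0,1,-0.0065,0.001,0,0,1,-0.0065,0.0013,0,0,1,-0.0055,0.0014,0,0,1]'

```text
time: 21.45
tcp_pos: [0.4688, -0.0685, 0.0875]
eef_rot: [[0.139, 0.99, -0.001], [0.99, -0.139, 0.001], [0.001, -0.001, -1.0]]
force: [-5.0, 1.9, 3.4]
opening: 0.0208
```

```bash
python3 -c "
from h import *
st()
snap('scene','c13',crop=(330,240,430,315),scale=8)
st()"
```

```text
t 21.45 C [-0.1137 -0.13  ] z 0.0875 q 0.018 xerr -1.7 Fc [-5.2  1.2  3.4] open 0.0208
t 21.5 C [-0.1135 -0.1309] z 0.0875 q 0.013 xerr -1.7 Fc [-4.4  0.7  1.4] open 0.0205
```

View pics/c13.png

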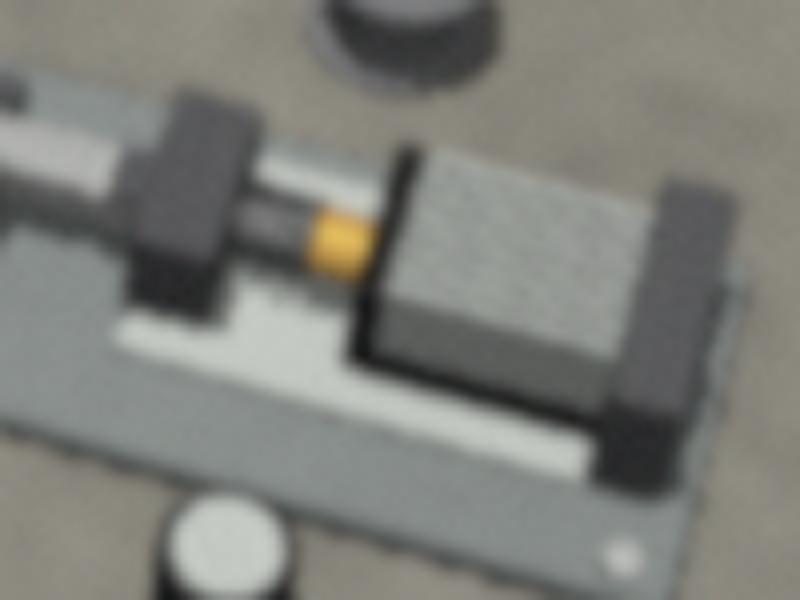

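The jaw settled back about 2.7 mm onto its tooth under load, so the compression is less than I assumed, roughly 5 mm. That needs measuring properly before I decide.

```bash
python3 -c "
from h import *
snap('wrist','w13',scale=1.25);st()
it=[('jaw',(-.03,0.03),(-.005,.065),(.0525,.0545)),('pad',(-.03,.03),(.07,.11),(.05,.0585)),('modtop',(-.03,.03),(.075,.148),(.0585,.065))]
for f in ('w5','w11','w13'): print(f);sec(f,it)
A=dict(s0=(310+302/8,240+75/8),c11=(330+238/8,240+100/8),c12=(330+271/8,240+108/8),c13=(330+260/8,240+105/8))
for k,(u,v) in A.items(): print(k,np.round(toC(p3('scene0',u-.4,v-.4,z=.054)),4))
"
```

```text
t 21.55 C [-0.1136 -0.1305] z 0.0875 q 0.015 xerr -1.7 Fc [-5.1  1.2  2.1] open 0.0207
w5
jaw 743 [[-0.0239, -0.0044, 0.0526], [0.0, 0.0052, 0.0535], [0.0239, 0.0643, 0.0544]]
pad 121 [[-0.0187, 0.0847, 0.0502], [0.0022, 0.0993, 0.0571], [0.0208, 0.1093, 0.0585]]
modtop 1785 [[-0.0212, 0.0844, 0.0586], [-0.0012, 0.114, 0.0597], [0.022, 0.1419, 0.0612]]
w11
jaw 948 [[-0.0257, 0.0162, 0.0526], [-0.0155, 0.0289, 0.0536], [0.0006, 0.0385, 0.0544]]
pad 24 [[0.0141, 0.081, 0.0502], [0.0202, 0.0821, 0.0512], [0.0234, 0.083, 0.0528]]
modtop 0 
w13
jaw 1060 [[-0.0254, 0.0228, 0.0526], [-0.0143, 0.0354, 0.0535], [0.0033, 0.0452, 0.0544]]
pad 105 [[0.0079, 0.081, 0.0502], [0.0178, 0.0823, 0.0517], [0.0232, 0.0832, 0.0549]]
modtop 0 
s0 [-0.0221  0.0133]
c11 [-0.0226  0.0396]
c12 [-0.0229  0.0486]
c13 [-0.0229  0.0456]
```

View pics/w13.png

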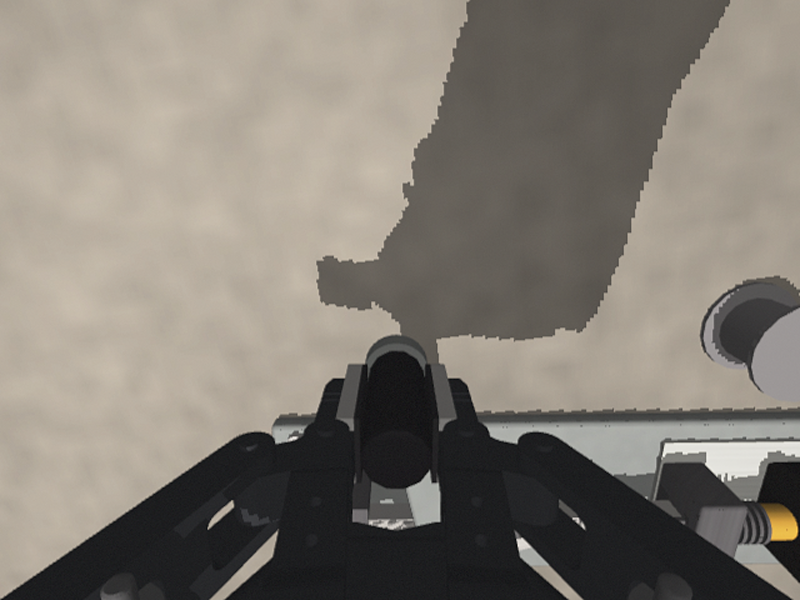

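The jaw positions settle it. Strokes 1 and 2 left the jaw about 3.5 mm past its tooth (unloaded). After stroke 3 it had been pushed back to only about 1.3 mm past, with the module at the stop, so the spring first bore in stroke 3. Stroke 4 was therefore the one more: the jaw is at 4 teeth (32.3 mm), the spring is compressed 5–7 mm, and the load is about 19–22 N. A fifth stroke would peak near 40 N. I'm letting go with the lever back.

Call:
apply_moves --steps '[0,0,0,0,0.4,0,0,0,0,0,0,0,0,0,-0.3,0,0,0,0,-0.3,0,0,0,0,-0.3]'

```text
time: 21.97
tcp_pos: [0.4697, -0.0685, 0.0878]
eef_rot: [[0.139, 0.99, 0.001], [0.99, -0.139, -0.0], [-0.0, 0.001, -1.0]]
force: [-0.1, 0.0, -0.2]
opening: 0.0554
```

Call:
apply_moves --steps '[0,0,-0.015,0,-0.3,0,0,-0.03,0,-0.3,0,0,-0.03,0,-0.3,0,0,-0.03,0,-0.3,0,0,-0.03,0,-0.3]'

```text
time: 22.38
tcp_pos: [0.4691, -0.0684, 0.2241]
eef_rot: [[0.139, 0.99, 0.0], [0.99, -0.139, -0.0], [0.0, 0.0, -1.0]]
force: [1.2, -0.0, 0.2]
opening: 0.0553
```

Call:
apply_moves --steps '[0.03,0,-0.02,0,-0.3,0.03,0,-0.02,0,-0.3,0.03,0,0,0,-0.3,0.02,0,0,0,-0.3,0,0,0,0,-0.3]'

```text
time: 22.8
tcp_pos: [0.4851, 0.0435, 0.2631]
eef_rot: [[0.136, 0.991, 0.002], [0.991, -0.136, 0.001], [0.001, 0.001, -1.0]]
force: [0.0, 0.1, 0.5]
opening: 0.0554
```

Call:
apply_moves --steps '[0,0,0,0,-0.3,0,0,0,0,-0.3,0,0,0,0,-0.3]'

```text
time: 23.05
tcp_pos: [0.4845, 0.0398, 0.2625]
eef_rot: [[0.14, 0.99, -0.0], [0.99, -0.14, -0.0], [-0.0, -0.0, -1.0]]
force: [0.2, -0.2, 0.1]
opening: 0.0556
```

```bash
python3 -c "
from h import *
snap('wrist','w14',scale=1.25);st();snap('scene','c14',crop=(230,170,430,320),scale=4)
it=[('jaw',(-.03,0.03),(-.005,.065),(.0515,.0555)),('pad',(-.03,.03),(.07,.0905),(.05,.0585)),('modtop',(-.03,.03),(.07,.1495),(.0585,.065)),('stop',(-.034,.034),(.14,.18),(.0575,.064)),('handle',(-.16,-.08),(-.17,-.05),(.122,.13)),('spool',(-.15,-.06),(.03,.11),(.034,.042)),('cap',(.07,.14),(.03,.11),(.046,.054))]
sec('w14',it)
"
```

```text
t 23.1 C [-0.1119 -0.0208] z 0.2625 q 0.776 xerr -19.5 Fc [-0.7  0.2 -0.6] open 0.0553
jaw 836 [[-0.0252, 0.0227, 0.0518], [-0.0026, 0.0341, 0.0535], [0.0226, 0.0455, 0.055]]
pad 227 [[-0.0259, 0.082, 0.0509], [-0.0118, 0.0856, 0.056], [0.0042, 0.0903, 0.0579]]
modtop 1142 [[-0.0222, 0.0916, 0.0586], [-0.0024, 0.1203, 0.0596], [0.0211, 0.1481, 0.061]]
stop 1186 [[-0.0323, 0.141, 0.0578], [-0.0015, 0.1571, 0.0595], [0.0313, 0.169, 0.0609]]
handle 503 [[-0.1223, -0.1389, 0.1228], [-0.1132, -0.1293, 0.1254], [-0.1032, -0.1203, 0.1269]]
spool 1773 [[-0.1259, 0.0434, 0.0359], [-0.1032, 0.0667, 0.0376], [-0.0795, 0.0896, 0.0391]]
cap 160 [[0.087, 0.0549, 0.0468], [0.1008, 0.0611, 0.0499], [0.1152, 0.0684, 0.0516]]
```

View pics/w14.png

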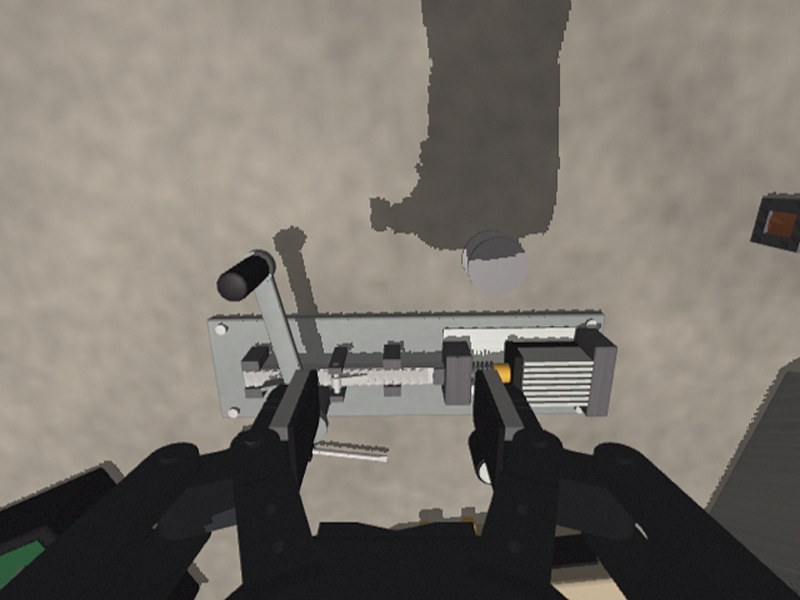

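View pics/c14.png

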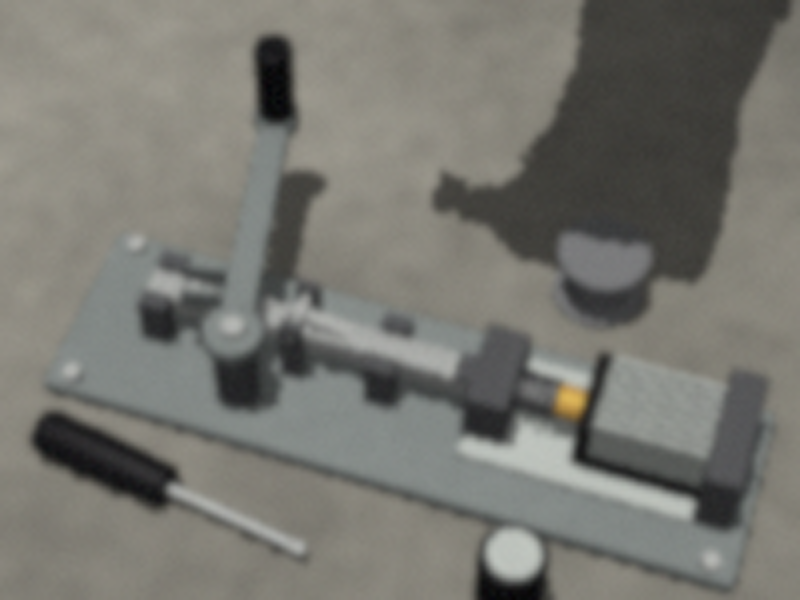

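The module is square against the stop and the jaw is held at four teeth with the spring visibly shortened. The lever is back, the bystanders are in place and the robot is clear. Handing in.

```bash
python3 -c "
from h import *
st(); print(hand_in())"
```

```text
t 23.15 C [-0.1119 -0.0208] z 0.2625 q 0.776 xerr -19.5 Fc [-0.1  0.5  0.1] open 0.0556
the job is handed in; nothing more can be done
None
```

The module is clamped and the job is handed in, at 23 s on the robot's clock. I stood it fins up in the bed about 2 mm short of the bed point, pumped four full lever strokes (q about 0.01 to 0.44), and let go with the lever back.

**Last checks:**
- The module is square against the stop, within about 1–2 mm of the centre line.
- The jaw is held four teeth (about 32 mm) forward.
- The spool measured where it was at the start. The capacitor and screwdriver look unmoved in the last pictures. The transformer was not measured again.
- The robot touches nothing.

**Clamping force (estimate):** the spring is shortened about 5–7 mm, which by the given spring figures means roughly 19–22 N against the 17–36 N band. No sensor read the force at the stop.

**Where the checks disagreed:**
- **First touch:** the handle force was too noisy, from drag in the grip, to show when the pad first bore on the module. I judged it from the pictures instead. After stroke 3 the module was at the stop and the jaw had been pushed back, so I counted stroke 4 as the one more.
- **Spring shortening:** the scene camera gave 4.6–5.6 mm and the wrist camera about 6–7 mm. Both put the force inside the band.
- **Why I stopped:** if stroke 4 was really the first to bear, I gave one stroke fewer than asked. By my estimate a fifth would have peaked close to the 40 N limit.
- **Hard stop:** on the first stroke the handle was pushed into its forward stop with about 39 N. I shortened the later strokes slightly.

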